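# Free the fork under a left-hand nut on a grain mill

### The job

Take the retaining fork off the open grain mill and set it down flat in the shallow metal parts tray, lowering it in rather than dropping it. The round nut that traps the fork has a left-hand thread, so it undoes clockwise: turn it a little at a time, never tightening it, and stop within a quarter turn of the point where the fork comes free, because the thread ends soon after. Try the fork with light pulls towards the mill's front, never tugging hard against the nut or jamming it in its guides, and leave the other things on the bench as they are.

Things in the scene. Friction and masses are not known exactly. Their poses are not given: they have to be found in the camera images.
- mill: Low white laboratory mill without hopper, 150 x 120 x 60 mm, fixed to the bench. Origin: centre of its underside; z up; its front is -x, roughly towards the robot, the way the fork slides out. A vertical shaft 13 mm thick stands on its z axis and ends 124 mm above the origin, inside or just above the nut. A big grain analyser stands to its right (-y): go round its front.
- fork_home (a point): Where the fork's origin lies when home: on the mill's z axis, on its bed, 72 mm above the mill's origin; axes as the mill. The flat bed reaches from x = -82 to +36 mm. Two guide ribs along x, 8 mm tall, inner faces at y = -32 and +32 mm, outer at 38, leave the fork 2 mm play on each side.
- nut: Round knurled steel hand nut, 42 mm wide, 36 mm tall, on the shaft. Origin: centre of its underside. LEFT-HAND thread: clockwise from above raises it 10 mm a turn (1.6 mm per rad), so a hand that turns it must rise with it; anticlockwise tightens. Steady friction of about 0.12 N m; it stays where it is left and cannot be pulled off. Its own angle does not tell how far on it is.
- nut_top (a point): Centre of the nut's top face, 36 mm above its origin. Fully tight, the nut's underside is 76 mm above the mill's origin, on the fork's plate. It starts 0.3 to 2.0 rad up from tight, frees the fork at about 2.55 rad (underside 80 mm above the mill's origin) and must stay below 4.4 rad (83 mm).
- fork: Loose steel fork, 280 g, plate 109 x 60 x 4 mm. Origin: underside, on the shaft's axis when home; x towards the slot's open end (mill's +x when home); plate from x = -80 to +29 mm. Slot 17 mm wide, from x = -12 mm to the +x end, straddles the shaft. Two dome-headed pins on the prongs (x = 23 mm, y = -14 and +14 mm, 7 mm thick, 4 mm above the plate) catch on the nut after about 3 mm until the nut is above them.
- fork_fin (a point): Middle of the top edge of the fork's grip fin, at (-65, 0, 37) mm in the fork's frame, axes as the fork. The fin is an upright plate 10 mm thick (y), 26 mm long (x), 33 mm above the fork's plate: pinch it across y from above. Draw the fork level in -x by about 55 mm before lifting, until pins and slot have cleared nut and shaft.
- tray: Shallow aluminium parts tray, 180 (x) x 130 (y) x 18 mm, wall and floor 3 mm thick, fixed, empty. Origin: centre of its underside, z up.
- brush: Short brush with wooden handle, 96 mm long, a bystander; origin at the centre of its underside.
- white_cap: Small white flanged cap, 28 mm wide, 11 mm tall, a bystander; origin at the centre of its underside.

How it is judged:
By the outcome, as a careful person would: the job done as asked, in the order asked, and still so for the second after the job is handed in, with the robot touching nothing.
It also fails if it takes over 72 s, if anything falls off the work surface, if the arm or the gripper's body presses on something with over 40 N, if the wrist force passes 120 N, or if a joint passes its speed limit or range.

### The arm

A 6-joint arm with a two-finger parallel gripper is mounted at the origin on a cart in front of the work surface, level with it; the furniture and walls round the work are solid. World frame = base frame: x ahead of the robot, y to its left, z up, the work surface at z = 0. Lengths are in m, angles in degrees, forces in N, time in s.
With the tool pointing down it reaches from about 0.3 to 0.75 m from the base axis. Payload 8.5 kg.
Tool frame: the origin (TCP) lies midway between the tips of the shut fingers; the grasp point (between the pads) lies 19 mm behind it; z points along the fingers, y is the direction in which the jaws open and shut (so a half turn about z gives the same grasp; the last joint's range is limited). The gripper opens to 85 mm and grips with 20 to 120 N. Pads are 22 mm wide; open, the fingers measure 114 mm over their backs; the gripper's body (76 mm by 85 mm) begins 54 mm behind the grasp point. The pads swing forward as they close: fully open they stand 13 mm farther back than shut.
Start: joints at [64.956, 21.807, 74.336, -0, 83.858, -12.336], TCP at [0.121, 0.537, 0.205] pointing down, gripper open.
Joint ranges: [-178.18, 178.18], [-50.72, 133.34], [12.68, 142.11], [-81.47, 261.47], [9.98, 163.14], [-165.26, 165.26]. Speed limits (degrees/s): [136.94, 136.94, 180, 180, 180, 180].

### API

Orientations are given as a 3x3 rotation matrix whose columns are the frame's x, y, z axes.
In Python, from rig import status, eyes, env gives the robot as it stands. The module is installed in compiled form; this text tells all that it offers.
- The arm moves only by the tool play_rows, never from a script. Its argument "targets" is text: rows parted by semicolons, each of 5 numbers parted by spaces: the shift along the tool's x, y, z in m, then the turn about the tool's z in rad, then the closure, from 0 (fully open) to 1 (shut). A call has 1 to 5 rows; each row is the pose to reach, as a shift and turn from the pose commanded when the call began, along the tool's axes at that moment; what a row does not reach only later rows make up. A row lasts 1/10 s, in which the tool goes at most 50 mm and 8.59 degrees, less where a joint would pass 70% of its speed; a pose out of reach is approached as far as the arm can. A call with a gripper value outside its range is refused whole. The fingers move at their own pace and stop on an object; "force" is the grip in N (left out, the last holds). Time passes only in rows, so rows that repeat a pose let the fingers close. It gives the time, the measured TCP pose, the force and the opening at its end, in the units of the state.
- status.observe(): the state, without advancing time (a new reading comes with each control period).
- eyes.get_image(name): name is "scene" or "top" or "wrist"; returns a dict with "pixels" (384x512x3 uint8, red, green, blue), "range_z" (384x512 float32, m along the optical axis (not along the pixel's ray), 0 where there is no reading), "mtx" (3x3 intrinsics, pixels), "k1" (the pictures are not rectified: a ray, as slopes to the right and down, at radius r is drawn at 1 + k1 r^2 times it, then the intrinsics apply), "world_to_cam" (4x4, takes a point from world to camera coordinates); the wrist camera has in their place "T_tool_cam" (4x4, takes a point from camera to tool coordinates, whose origin is the TCP and whose axes are the flange's). Camera axes: x right, y up, looking along -z (the intrinsics and any distortion apply to the point x, -y, -z); pixel columns grow to the right and rows downward; lengths in m; the calibration is good to about 2 mm. A picture is of the moment at which its call begins: read the wrist's pose just before it.
- env.close_job(): hands the job in, once; it reports no verdict.
The state is a dict: "time_s": time; "q": joint angles; "qvel": joint speeds; "joint_efforts": joint torques, N m; "position": TCP position; "tool_rot": TCP orientation; "ft_force": force on the tool from outside, world axes, zero at the start; "wrist_torque": the same for the moment, N m; "grip_width": finger opening in m.
Only numpy, scipy, OpenCV 4.12 (cv2) and the standard library are available. Lean on these libraries where they do the work, as an engineer would, in place of code of your own. Each camera call takes 0.05 s, during which the arm holds its last target.

## Working session

There is one attempt and no reset: what is moved stays moved. The work goes in short steps, Python scripts to look and compute and a tool call to move; the robot and the scene stay as the last step left them, time stands still between calls to the robot, and variables do not carry over. Pictures are saved under pics/ and viewed, and the job is handed in when it is done.

Besides the shell and the picture viewer there is one more tool, called after ">>>" as name(argument=value, ...) on one line, values as JSON. play_rows: Moves the arm, as the interface text tells. Its arguments: {"type":"object","properties":{"targets":{"type":"string"},"force":{"type":"number"}},"required":["targets"]}

```bash
mkdir -p pics; cat > h.py <<'E'
import numpy as np, cv2
from rig import status, eyes, env
def grab(name,tag):
    s=status.observe(); im=eyes.get_image(name)
    np.savez(f'pics/{tag}.npz',pos=s['position'],rot=s['tool_rot'],**{k:v for k,v in im.items()})
    cv2.imwrite(f'pics/{tag}.png',im['pixels'][:,:,::-1]); return s,im
def load(tag): return np.load(f'pics/{tag}.npz')
def ray(d,u,v):
    K=d['mtx'];k=float(d['k1']);p=np.array([(u-K[0,2])/K[0,0],(v-K[1,2])/K[1,1]]);q=p.copy()
    for _ in range(30): q=p/(1+k*(q@q))
    return np.array([q[0],-q[1],-1.])
def c2w(d):
    if 'world_to_cam' in d: return np.linalg.inv(d['world_to_cam'])
    T=np.eye(4);T[:3,:3]=np.array(d['rot']).reshape(3,3);T[:3,3]=d['pos'];return T@d['T_tool_cam']
def wp(d,u,v,r=None):
    if r is None:
        a=d['range_z'][int(v)-1:int(v)+2,int(u)-1:int(u)+2]; r=np.median(a[a>0]) if (a>0).any() else np.nan
    return (c2w(d)@np.append(ray(d,u,v)*r,1))[:3]
def onz(d,u,v,z):
    T=c2w(d);o=T[:3,3];w=T[:3,:3]@ray(d,u,v);return o+w*(z-o[2])/w[2]
def tri(l):
    A=np.zeros((3,3));b=np.zeros(3)
    for d,u,v in l:
        T=c2w(d);w=T[:3,:3]@ray(d,u,v);w/=np.linalg.norm(w);P=np.eye(3)-np.outer(w,w);A+=P;b+=P@T[:3,3]
    x=np.linalg.solve(A,b);return x
def proj(d,X):
    c=np.linalg.inv(c2w(d))@np.append(X,1);x=c[0]/-c[2];y=-c[1]/-c[2];f=1+float(d['k1'])*(x*x+y*y)
    K=d['mtx'];return K[0,0]*x*f+K[0,2],K[1,1]*y*f+K[1,2]
E
python3 - <<'E'
from h import *
for n in ['scene','top','wrist']: s,im=grab(n,n+'0'); print({k:v.tolist() for k,v in im.items() if k not in('pixels','range_z')} if n!='x' else 0)
print(s)
cv2.imwrite('pics/all0.png',np.vstack([cv2.imread(f'pics/{n}0.png') for n in ['scene']]))
E
```

```text
Traceback (most recent call last):
AttributeError: 'float' object has no attribute 'tolist'
```

View pics/scene0.png

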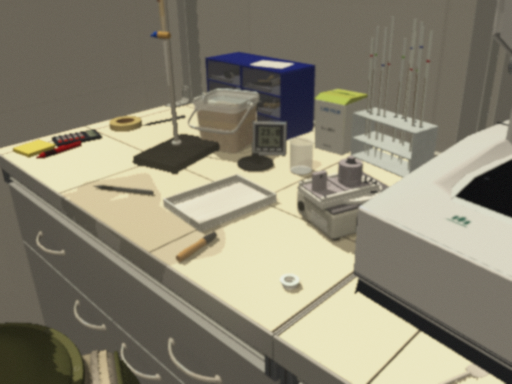

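```bash
python3 - <<'E'
from h import *
for n in ['top','wrist']: s,im=grab(n,n+'0'); print({k:np.array(v).round(4).tolist() for k,v in im.items() if k not in('pixels','range_z')})
print(s)
E
```

```text
{'mtx': [[478.0499, 0.0, 265.2555], [0.0, 478.0499, 196.338], [0.0, 0.0, 1.0]], 'k1': -0.0965, 'world_to_cam': [[-0.0292, -0.9992, 0.0289, 0.2632], [0.9936, -0.0259, 0.1096, -0.5225], [-0.1087, 0.0319, 0.9936, -0.9173], [0.0, 0.0, 0.0, 1.0]]}
{'mtx': [[285.5002, 0.0, 255.3275], [0.0, 285.5002, 192.7213], [0.0, 0.0, 1.0]], 'k1': -0.0613, 'T_tool_cam': [[0.0007, 0.9589, 0.2839, 0.0722], [1.0, -0.0007, -0.0001, -0.001], [0.0001, 0.2839, -0.9589, -0.1678], [0.0, 0.0, 0.0, 1.0]]}
{'time_s': 0.1, 'q': array([ 6.49558948e+01,  2.18385147e+01,  7.43779144e+01,  8.80216803e-04,
        8.38579840e+01, -1.23363558e+01]), 'qvel': array([ 0.03267107, -0.10183854, -0.10050238,  0.0129729 , -0.02334564,
        0.03417517]), 'joint_efforts': array([ 4.71832391e-03, -4.49218512e+01, -2.31655097e+01, -1.00004522e-04,
        3.71714530e-03, -2.37695559e-05]), 'position': array([0.12086899, 0.53626509, 0.20457526]), 'tool_rot': array([[-9.75504354e-01,  2.19979403e-01, -5.63621419e-04],
       [ 2.19979931e-01,  9.75503696e-01, -1.17018188e-03],
       [ 2.92398865e-04, -1.26550292e-03, -9.99999157e-01]]), 'ft_force': array([ 0.17888256,  0.57745256, -0.23447768]), 'wrist_torque': array([-0.00393826, -0.01262344, -0.03388494]), 'grip_width': 0.0852248591740524}
```

View pics/top0.png

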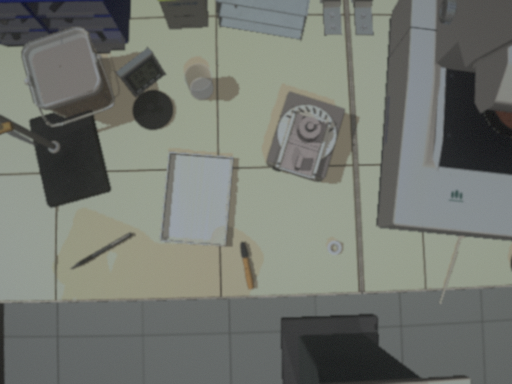

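View pics/wrist0.png

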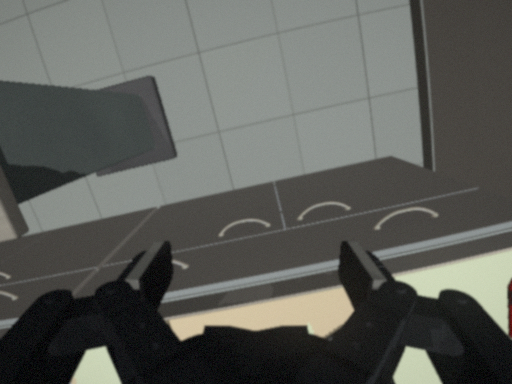

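The top view shows the mill near (305,137), the nut near (311,125), the tray near (198,198), the brush at (247,265) and the cap at (335,247). I'll enlarge the mill and tray.

```bash
python3 - <<'E'
from h import *
im=cv2.imread('pics/top0.png'); c=im[85:190,255:360]; cv2.imwrite('pics/top0_mill.png',cv2.resize(c,None,fx=5.6,fy=5.6,interpolation=cv2.INTER_CUBIC))
im=cv2.imread('pics/scene0.png'); c=im[140:250,280:400]; cv2.imwrite('pics/scene0_mill.png',cv2.resize(c,None,fx=5,fy=5,interpolation=cv2.INTER_CUBIC))
t=load('top0')
for n,u,v in [('nut',311,125),('tray',198,198),('cap',335,247),('plate',300,155)]:
    print(n,wp(t,u,v).round(4))
for n,u,v in [('tTL',171,152),('tTR',234,155),('tBR',225,245),('tBL',162,241)]: print(n,onz(t,u,v,.018).round(4))
P=[]
E
```

```text
nut [0.6456 0.1658 0.1251]
tray [0.5322 0.3835 0.0024]
cap [0.426  0.1105 0.0008]
plate [0.5944 0.186  0.1082]
tTL [0.6246 0.4348 0.018 ]
tTR [0.6152 0.3087 0.018 ]
tBR [0.4364 0.3303 0.018 ]
tBL [0.4474 0.4538 0.018 ]
```

View pics/top0_mill.png

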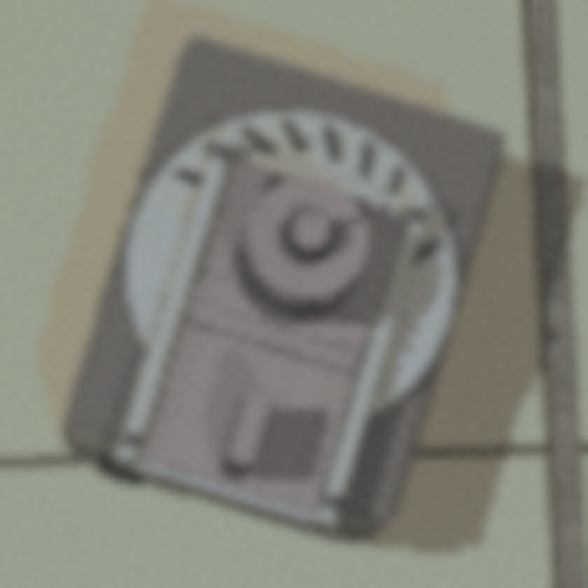

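View pics/scene0_mill.png

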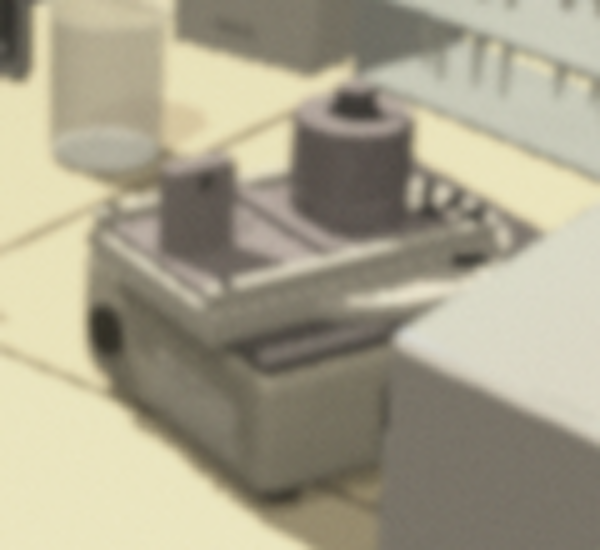

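The crop shows the nut with its shaft end at (310,235), the fin at (245,435), and the ribs running from upper right to lower left. From these I'll compute the mill yaw and the analyser's extent.

```bash
cat >> h.py <<'E'
def plan(pos,rot,tgt,yaw=None):
    """world target -> tool-frame shift; yaw = desired tool-y angle deg"""
    R=np.array(rot).reshape(3,3);sh=R.T@(np.array(tgt)-np.array(pos))
    a=np.degrees(np.arctan2(R[1,1],R[0,1]))
    return sh.round(4), None if yaw is None else round(np.radians(a-yaw),4), round(a,2)
E
python3 - <<'E'
from h import *
t=load('top0')
f=lambda x,y:(255+x/5.6,85+y/5.6)
for a,b in [((213,165),(132,445)),((412,228),(337,500))]:
    p=onz(t,*f(*a),.08);q=onz(t,*f(*b),.08);d=p-q;print(p,q,np.degrees(np.arctan2(d[1],d[0])),np.linalg.norm(d))
print('body',[onz(t,*f(*a),.06).round(4) for a in [(192,38),(500,130),(68,440),(375,540)]])
print('nut',onz(t,*f(305,225),.113), 'shaft',onz(t,*f(310,232),.124),'fin',onz(t,*f(243,395),.109))
d=[wp(t,u,v).round(3) for u,v in [(400,100),(390,180),(385,222),(395,215),(440,225),(420,20)]];print(d)
a=load('tray') if 0 else None
p=[onz(t,u,v,.018) for u,v in [(171,152),(234,155),(225,245),(162,241)]];print(np.mean(p,0),[np.linalg.norm(p[i]-p[i-1]) for i in range(4)])
s=status.observe();print(plan(s['position'],s['tool_rot'],[0.57,0.187,0.23],74))
E
```

```text
[0.67859438 0.19313193 0.08      ] [0.58285973 0.22381841 0.08      ] -17.772571351527613 0.10053249338216831
[0.65537275 0.1262096  0.08      ] [0.56262632 0.15579016 0.08      ] -17.689571070489205 0.09734941672591421
body [array([0.7302, 0.1968, 0.06  ]), array([0.6952, 0.09  , 0.06  ]), array([0.5886, 0.2444, 0.06  ]), array([0.5516, 0.1405, 0.06  ])]
nut [0.64846941 0.16701444 0.113     ] shaft [0.64325612 0.16694575 0.124     ] fin [0.59333654 0.18903793 0.109     ]
[array([0.684, 0.006, 0.145]), array([0.544, 0.024, 0.112]), array([0.469, 0.032, 0.096]), array([0.478, 0.029, 0.147]), array([ 0.458, -0.051,  0.146]), array([ 0.818, -0.029,  0.184])]
[0.53089079 0.38187877 0.018     ] [np.float64(0.1781808617030594), np.float64(0.12642918478954987), np.float64(0.18014235256327152), np.float64(0.12403024010844446)]
(array([-0.5149, -0.242 , -0.0252]), np.float64(0.0574), np.float64(77.29))
```

>>> play_rows(targets="-0.044 -0.021 -0.005 0 0.3; -0.088 -0.042 -0.01 0 0.3; -0.132 -0.063 -0.015 0.03 0.3; -0.176 -0.084 -0.02 0.06 0.3; -0.22 -0.105 -0.025 0.087 0.3", force=60)

```text
time_s: 0.65
position: [0.3136, 0.3842, 0.2303]
tool_rot: [[-0.952, 0.305, -0.0], [0.305, 0.952, -0.0], [0.0, -0.0, -1.0]]
ft_force: [-0.0, 0.8, -0.1]
grip_width: 0.0598
```

```bash
python3 - <<'E'
from h import *
s=status.observe();print(s['position'],s['q'],s['grip_width']);print(plan(s['position'],s['tool_rot'],[0.57,0.187,0.23],72.3))
E
```

```text
[0.31362635 0.38421425 0.23026692] [ 3.70711296e+01  1.53072542e+01  7.98605520e+01  8.10551590e-04
  8.48408880e+01 -3.51836828e+01] 0.05981650482693065
(array([-3.043e-01, -1.097e-01,  2.000e-04]), np.float64(-0.0008), np.float64(72.25))
```

>>> play_rows(targets="-0.044 -0.016 0 0 0.3; -0.088 -0.032 0 0 0.3; -0.132 -0.048 0 0 0.3; -0.176 -0.064 0 0 0.3; -0.22 -0.08 0 0 0.3")

```text
time_s: 1.15
position: [0.499, 0.2411, 0.2299]
tool_rot: [[-0.953, 0.304, -0.0], [0.304, 0.953, -0.0], [0.0, -0.0, -1.0]]
ft_force: [0.1, 1.0, 0.5]
grip_width: 0.0592
```

>>> play_rows(targets="-0.04 -0.014 0 0 0.3; -0.076 -0.027 0 0 0.3; -0.076 -0.027 0 0 0.3; -0.076 -0.027 0 0 0.3")

```text
time_s: 1.55
position: [0.5621, 0.1933, 0.2294]
tool_rot: [[-0.952, 0.305, -0.001], [0.305, 0.952, 0.0], [0.001, -0.0, -1.0]]
ft_force: [-0.7, 0.2, -1.7]
grip_width: 0.0596
```

```bash
python3 - <<'E'
from h import *
s,im=grab('wrist','w1')
print(s['position'],s['q'],s['ft_force'])
i=cv2.imread('pics/w1.png');cv2.imwrite('pics/w1b.png',cv2.resize(i,None,fx=1.5,fy=1.5,interpolation=cv2.INTER_CUBIC))
E
```

```text
[0.56210166 0.19330479 0.22944718] [ 7.57099765e+00  2.55683318e+01  6.41795748e+01  1.21445169e-02
  9.03298527e+01 -6.46638339e+01] [-0.67860455  0.16012238 -1.72429502]
```

View pics/w1b.png

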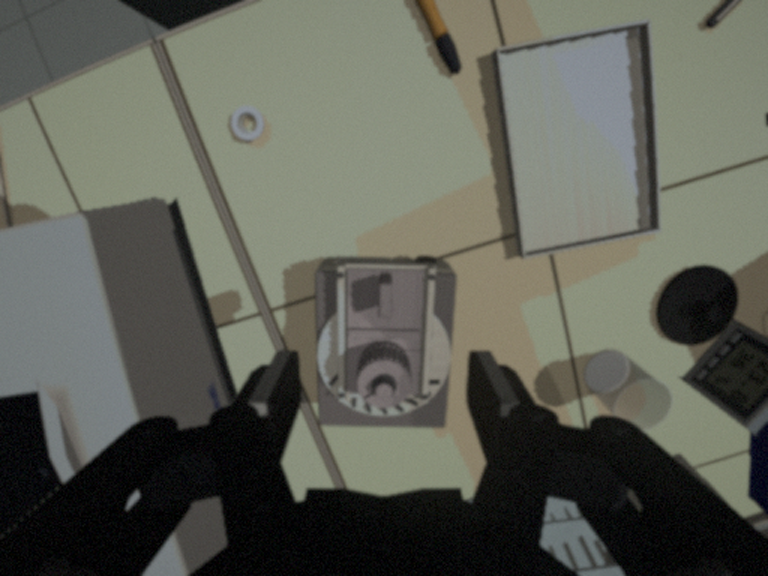

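The wrist view shows the mill at (387,345), the nut end at (384,385), the fin at (386,295) and the tray at (578,140), all in the 1.5x picture. I'll move about 6 cm sideways and lower for a second view.

>>> play_rows(targets="0.02 0 0.02 0 0.3; 0.03 -0.02 0.04 0 0.3; 0.03 -0.04 0.05 0 0.3; 0.03 -0.04 0.05 0 0.3;0.03 -0.04 0.05 0 0.3")

```text
time_s: 2.1
position: [0.5211, 0.1656, 0.1809]
tool_rot: [[-0.953, 0.303, 0.001], [0.303, 0.953, 0.0], [-0.001, 0.001, -1.0]]
ft_force: [-0.7, -0.1, -0.4]
grip_width: 0.0594
```

```bash
python3 - <<'E'
from h import *
s,im=grab('wrist','w2')
print(s['position'],s['ft_force'])
i=cv2.imread('pics/w2.png');cv2.imwrite('pics/w2b.png',cv2.resize(i,None,fx=1.5,fy=1.5,interpolation=cv2.INTER_CUBIC))
i=cv2.imread('pics/w1.png')[165:295,195:315];cv2.imwrite('pics/w1c.png',cv2.resize(i,None,fx=4.6,fy=4.6,interpolation=cv2.INTER_CUBIC))
E
```

```text
[0.52105941 0.1656432  0.18090507] [-0.67321035 -0.07027704 -0.41180308]
```

View pics/w2b.png

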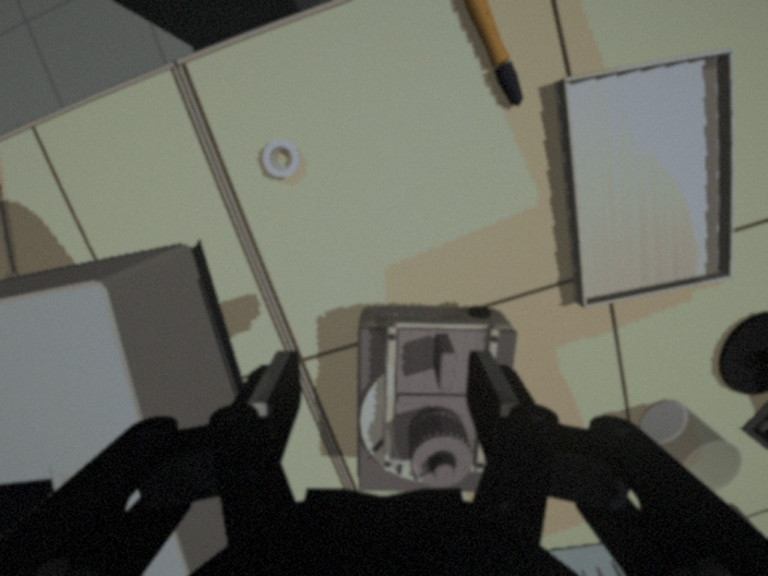

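View pics/w1c.png

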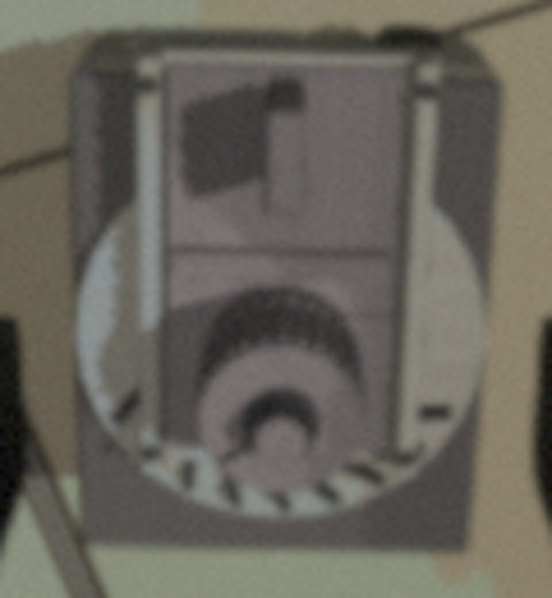

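```bash
python3 - <<'E'
from h import *
i=cv2.imread('pics/w2.png')[200:330,230:350];cv2.imwrite('pics/w2c.png',cv2.resize(i,None,fx=4.6,fy=4.6,interpolation=cv2.INTER_CUBIC))
i=cv2.imread('pics/w2.png')[25:215,360:500];cv2.imwrite('pics/w2t.png',cv2.resize(i,None,fx=3.1,fy=3.1,interpolation=cv2.INTER_CUBIC))
i=cv2.imread('pics/w1.png')[5:185,320:450];cv2.imwrite('pics/w1t.png',cv2.resize(i,None,fx=3.1,fy=3.1,interpolation=cv2.INTER_CUBIC))
E
```

```text
(no output)
```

View pics/w2c.png

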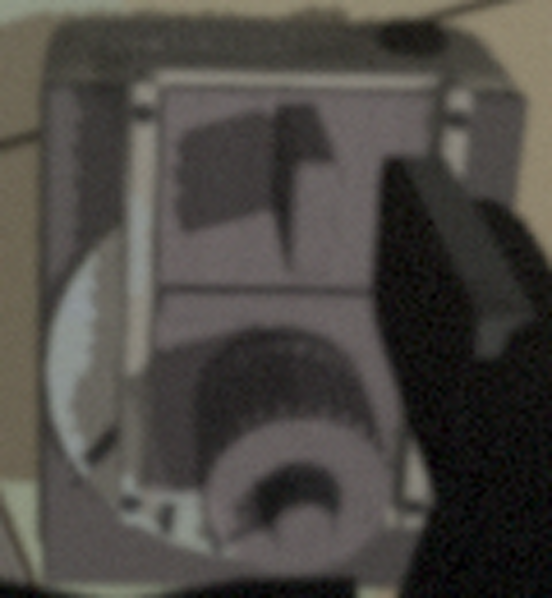

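View pics/w2t.png

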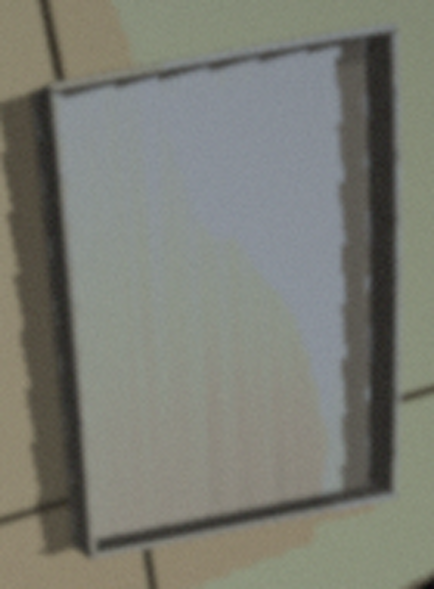

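View pics/w1t.png

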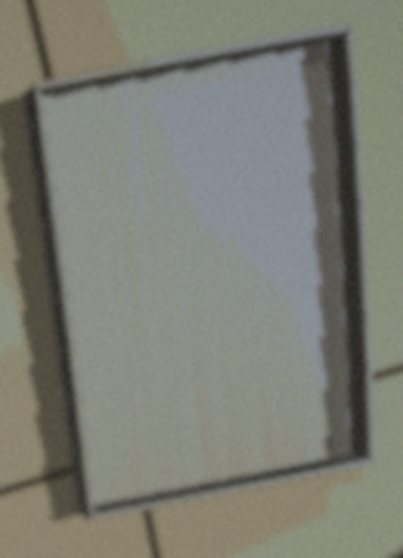

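```bash
python3 - <<'E'
from h import *
a,b,t=load('w1'),load('w2'),load('top0')
fa=lambda x,y:(195+x/4.6,165+y/4.6); fb=lambda x,y:(230+x/4.6,200+y/4.6); ft=lambda x,y:(255+x/5.6,85+y/5.6)
for n,p,q in [('nuttop',(281,420),(296,498)),('shaft',(284,438),(303,530)),('fin',(287,160),(317,212))]:
    print(n,tri([(a,*fa(*p)),(b,*fb(*q))]).round(4),'range',wp(a,*fa(*p)).round(4),wp(b,*fb(*q)).round(4))
A=[((38,90)),(349,33),(368,459),(88,515)];B=[(52,88),(395,32),(393,495),(92,552)]
pts=[]
for p,q in zip(A,B):
    x=tri([(a,320+p[0]/3.1,5+p[1]/3.1),(b,360+q[0]/3.1,25+q[1]/3.1)]);pts.append(x);print('tray',x.round(4))
pts=np.array(pts);print(pts.mean(0));
for i,j in [(3,0),(2,1)]:
    d=pts[i]-pts[j];print(np.degrees(np.arctan2(d[1],d[0])),np.linalg.norm(d))
# heights of nut top / fin from range maps
for d,n in ((a,'a'),(b,'b')):
    Z=d['range_z'];v,u=np.mgrid[0:384,0:512]
    P=np.array([[wp(d,x,y,Z[y,x]) if Z[y,x]>0 else [np.nan]*3 for x in range(190,360)] for y in range(160,335)])
    np.save(f'pics/P{n}.npy',P)
    m=(np.hypot(P[...,0]-.648,P[...,1]-.166)<.03)&(P[...,2]>.10)&(P[...,2]<.13)
    print(n,m.sum(),np.histogram(P[m][:,2],bins=np.arange(.100,.131,.002)))
    q=P[m&(P[...,2]<.119)&(P[...,2]>.107)];print(np.median(q,0),q.min(0),q.max(0))
    m=(np.hypot(P[...,0]-.586,P[...,1]-.187)<.025)&(P[...,2]>.10)&(P[...,2]<.12);q=P[m];print('fin',m.sum(),np.median(q,0),q.min(0),q.max(0))
    
E
```

```text
nuttop [0.6438 0.1666 0.1132] range [0.6389 0.1686 0.1222] [0.6383 0.1668 0.1203]
shaft [0.6429 0.1673 0.1242] range [0.643  0.168  0.1233] [0.6446 0.1663 0.1227]
fin [0.5832 0.1879 0.1058] range [0.5826 0.188  0.108 ] [0.5821 0.1881 0.1077]
tray [0.4352 0.3332 0.0097]
tray [0.4504 0.456  0.0178]
tray [0.6206 0.4331 0.023 ]
tray [0.6083 0.3105 0.0196]
[0.52862832 0.38318029 0.01753152]
-7.453331342082661 0.17482254924339802
-7.672657985888402 0.17185336881785152
a 1104 (array([ 28,  24,  30,  29,  51, 149, 622,  30,  10,  10,  26,  89,   6,
         0,   0]), array([0.1  , 0.102, 0.104, 0.106, 0.108, 0.11 , 0.112, 0.114, 0.116,
       0.118, 0.12 , 0.122, 0.124, 0.126, 0.128, 0.13 ]))
[0.63952833 0.16794167 0.11259622] [0.62238489 0.14531384 0.10702448] [0.66375076 0.18734366 0.1189841 ]
fin 231 [0.58139251 0.18710529 0.10750042] [0.5697141  0.17886687 0.1005239 ] [0.59578336 0.19495904 0.10959828]
b 1351 (array([ 47,  39,  44,  57,  68, 172, 700,  36,  17,  25,  40, 102,   4,
         0,   0]), array([0.1  , 0.102, 0.104, 0.106, 0.108, 0.11 , 0.112, 0.114, 0.116,
       0.118, 0.12 , 0.122, 0.124, 0.126, 0.128, 0.13 ]))
[0.637826   0.16772332 0.11255565] [0.62230902 0.1456128  0.10703099] [0.66374998 0.18701761 0.11898316]
fin 314 [0.58063018 0.18684736 0.10757464] [0.56947001 0.17858337 0.10000049] [0.59556657 0.194979   0.10947648]
```

```bash
python3 - <<'E'
from h import *
for n in 'ab':
    P=np.load(f'pics/P{n}.npy');r=np.hypot(P[...,0]-.643,P[...,1]-.1666);z=P[...,2]
    f=lambda m:(m.sum(),np.median(z[m]).round(5),z[m].std().round(5))
    print('nut',f((r>.0105)&(r<.018)&(abs(z-.113)<.003)),'shaft',f((r<.004)&(abs(z-.123)<.002)))
    c,s=np.cos(np.radians(-17.7)),np.sin(np.radians(-17.7));dx=P[...,0]-.5822;dy=P[...,1]-.1868
    X=c*dx+s*dy;Y=-s*dx+c*dy
    print('fin',f((abs(X)<.009)&(abs(Y)<.003)&(abs(z-.108)<.003)))
    q=(z>.104)&(z<.111)&(abs(X)<.02)&(abs(Y)<.02);print('fin ext',np.percentile(X[q],[2,98]),np.percentile(Y[q],[2,98]))
    print('plate',f((abs(X-.025)<.004)&(abs(Y)<.015)&(abs(z-.076)<.004)))
    # ribs at top z .08: lateral positions relative to nut
    X2=c*(P[...,0]-.643)+s*(P[...,1]-.1666);Y2=-s*(P[...,0]-.643)+c*(P[...,1]-.1666)
    q=(abs(X2+.05)<.03)&(z>.0765)&(z<.083)&(abs(Y2)>.028)&(abs(Y2)<.045)
    for sg in(1,-1):
        w=q&(Y2*sg>0);print('rib',w.sum(),np.median(Y2[w]),np.degrees(np.polyfit(X2[w],Y2[w],1)[0]))
E
```

```text
nut (np.int64(465), np.float64(0.11261), np.float64(0.00066)) shaft (np.int64(38), np.float64(0.12311), np.float64(0.00064))
fin (np.int64(97), np.float64(0.10802), np.float64(0.00072))
fin ext [-0.01204026  0.01280469] [-0.00452262  0.00510264]
plate (np.int64(127), np.float64(0.07477), np.float64(0.00069))
rib 255 0.03596147565759546 -1.782028999956124
rib 245 -0.03340381324253848 -0.9901011560026883
nut (np.int64(507), np.float64(0.11259), np.float64(0.00059)) shaft (np.int64(44), np.float64(0.12279), np.float64(0.00057))
fin (np.int64(111), np.float64(0.10797), np.float64(0.00063))
fin ext [-0.01215931  0.0130847 ] [-0.00472006  0.00485006]
plate (np.int64(106), np.float64(0.07501), np.float64(0.0007))
rib 88 0.03626159438112985 -0.25459334499723274
rib 304 -0.033878813819201506 -0.5129620114119937
```

```bash
python3 - <<'E'
from h import *
s=status.observe();print(s['position'],plan(s['position'],s['tool_rot'],[0.643,0.1666,0.084],71.8))
E
```

```text
[0.52147349 0.16576803 0.18104135] (array([-0.1154,  0.0375,  0.0972]), np.float64(0.0097), np.float64(72.35))
```

>>> play_rows(targets="-0.04 0.013 0 0 0.3; -0.08 0.026 0 0.01 0.3; -0.115 0.0375 0 0.01 0.3; -0.115 0.0375 0.02 0.01 0.3; -0.115 0.0375 0.03 0.01 0.3")

```text
time_s: 2.65
position: [0.6425, 0.1665, 0.1485]
tool_rot: [[-0.95, 0.313, -0.001], [0.313, 0.95, 0.0], [0.001, -0.0, -1.0]]
ft_force: [-0.8, -0.4, 0.1]
grip_width: 0.0597
```

```bash
python3 - <<'E'
from h import *
s,im=grab('wrist','w3')
print(s['position'],s['q'],plan(s['position'],s['tool_rot'],[0.643,0.1666,0.084],71.8))
E
```

```text
[0.64245228 0.16645561 0.14848297] [ 4.32336445e+00  3.57029881e+01  5.94466444e+01  1.02302854e-02
  8.49330349e+01 -6.74531319e+01] (array([-0.0006,  0.0003,  0.0645]), np.float64(-0.0004), np.float64(71.78))
```

View pics/w3.png

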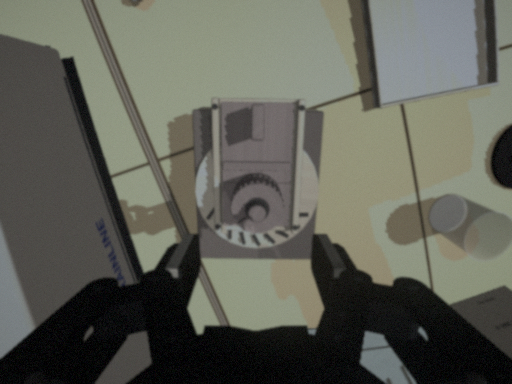

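The nut at (258,211) is centred between the fingertips at (197,245) and (315,245), and the ribs stand upright in the picture, so the yaw is right. Next I descend and grip.

>>> play_rows(targets="0 0 0.03 0 0.3; 0 0 0.055 0 0.3; 0 0 0.0645 0 0.3; 0 0 0.0645 0 0.3; 0 0 0.0645 0 0.45", force=40)

```text
time_s: 3.2
position: [0.6427, 0.1659, 0.0873]
tool_rot: [[-0.95, 0.313, 0.002], [0.313, 0.95, 0.0], [-0.002, 0.001, -1.0]]
ft_force: [-0.5, -0.6, 0.4]
grip_width: 0.0479
```

>>> play_rows(targets="0 0 0 0 0.6; 0 0 0 0 0.6; 0 0 0 0 0.6")

```text
time_s: 3.5
position: [0.6426, 0.1656, 0.0867]
tool_rot: [[-0.95, 0.313, 0.002], [0.313, 0.95, 0.0], [-0.002, 0.001, -1.0]]
ft_force: [-0.4, 0.6, 2.9]
grip_width: 0.0341
```

The opening is 34 mm, less than the nut's 42 mm, so I'll look before turning.

```bash
python3 - <<'E'
from h import *
s,im=grab('wrist','w4')
print(s['position'],s['grip_width'],s['ft_force'],s['wrist_torque'])
s,im=grab('scene','s4')
i=cv2.imread('pics/s4.png')[90:250,270:410];cv2.imwrite('pics/s4c.png',cv2.resize(i,None,fx=3.7,fy=3.7,interpolation=cv2.INTER_CUBIC))
E
```

```text
[0.64263251 0.16563373 0.0866604 ] 0.03413875485998253 [-0.40317455  0.60351224  2.90344282] [0.04658798 0.06003969 0.00520451]
```

View pics/w4.png

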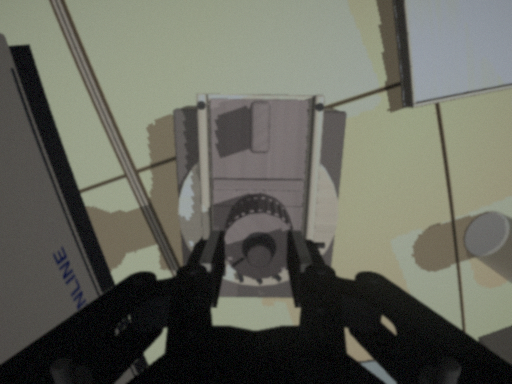

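View pics/s4c.png

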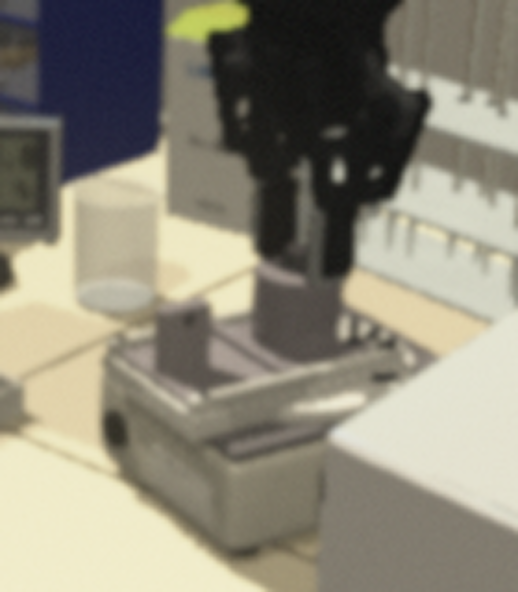

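```bash
python3 - <<'E'
from h import *
a=load('w4')
for u,v in [(205,240),(212,245),(218,250),(215,260),(218,270),(300,240),(305,245),(298,250),(303,260),(300,270),(258,268),(290,250),(228,255)]:
    print((u,v),wp(a,u,v).round(4))
i=cv2.imread('pics/w4.png')[180:310,180:340];cv2.imwrite('pics/w4c.png',cv2.resize(i,None,fx=4.6,fy=4.6,interpolation=cv2.INTER_CUBIC))
for d in ('w1','w3','w4'):
    D=load(d);print(d,[tuple(np.round(proj(D,x),1)) for x in ([.643,.1666,.1136],)])
E
```

```text
(205, 240) [0.6277 0.142  0.12  ]
(212, 245) [0.6256 0.1488 0.1337]
(218, 250) [0.6274 0.1516 0.1371]
(215, 260) [0.6268 0.1518 0.147 ]
(218, 270) [0.636  0.1487 0.1392]
(300, 240) [0.6387 0.1887 0.1286]
(305, 245) [0.6395 0.1902 0.1333]
(298, 250) [0.638  0.1864 0.1387]
(303, 260) [0.6383 0.1872 0.1474]
(300, 270) [0.641  0.1848 0.1499]
(258, 268) [0.6561 0.1617 0.1129]
(290, 250) [0.6432 0.1826 0.127 ]
(228, 255) [0.6433 0.1484 0.1124]
w1 [(np.float64(255.5), np.float64(256.1))]
w3 [(np.float64(257.0), np.float64(208.8))]
w4 [(np.float64(259.0), np.float64(246.3))]
```

View pics/w4c.png

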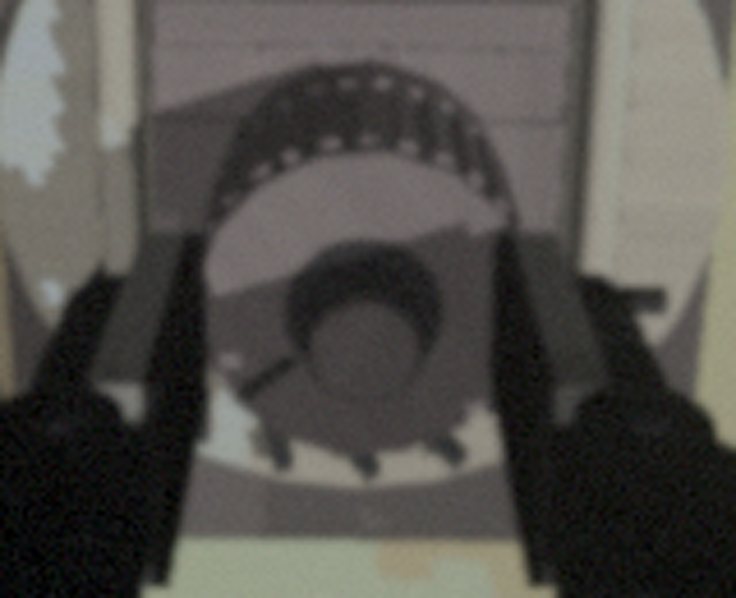

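```bash
python3 - <<'E'
from h import *
a=load('w4');R=a['rot'].reshape(3,3)
for z in (0,-.005,-.010,-.015,-.02,-.025,-.03):
    print(z,[np.round((np.array(proj(a,a['pos']+R@np.array([x,y,z])))-[180,180])*4.6).tolist() for x,y in((.011,-.017),(.011,-.021),(.011,.017),(.011,.021),(-.011,-.021))])
E
```

```text
0 [[228.0, 139.0], [199.0, 139.0], [479.0, 139.0], [508.0, 139.0], [204.0, 286.0]]
-0.005 [[225.0, 152.0], [195.0, 152.0], [482.0, 152.0], [513.0, 152.0], [200.0, 302.0]]
-0.01 [[222.0, 166.0], [191.0, 166.0], [486.0, 166.0], [517.0, 166.0], [196.0, 320.0]]
-0.015 [[218.0, 180.0], [186.0, 180.0], [490.0, 180.0], [522.0, 180.0], [192.0, 338.0]]
-0.02 [[214.0, 196.0], [181.0, 196.0], [495.0, 196.0], [527.0, 196.0], [188.0, 357.0]]
-0.025 [[210.0, 212.0], [176.0, 212.0], [499.0, 212.0], [533.0, 212.0], [183.0, 377.0]]
-0.03 [[206.0, 229.0], [171.0, 229.0], [504.0, 229.0], [539.0, 229.0], [178.0, 399.0]]
```

```bash
python3 - <<'E'
from h import *
a=load('w4');R=a['rot'].reshape(3,3);s=load('s4')
f=lambda X:np.round((np.array(proj(s,X))-[270,90])*3.7).tolist()
print('nut top/bottom',f([.643,.1666,.1136]),f([.643,.1666,.0776]),'fintop',f([.5822,.1868,.109]))
for z in (0,-.005,-.01,-.02,-.03):
    print(z,[f(a['pos']+R@np.array([x,y,z])) for x,y in((.011,-.017),(-.011,-.017),(.011,.017),(-.011,.017))])
b=load('w3');R=b['rot'].reshape(3,3)
for z in (0,-.005,-.01,-.02,-.03):
    print(z,[np.round(proj(b,b['pos']+R@np.array([.011,y,z]))).tolist() for y in(-.03,.03)])
E
```

```text
nut top/bottom [298.0, 265.0] [293.0, 335.0] fintop [182.0, 301.0]
0 [[299.0, 337.0], [337.0, 327.0], [255.0, 311.0], [293.0, 302.0]]
-0.005 [[299.0, 327.0], [338.0, 317.0], [256.0, 301.0], [293.0, 292.0]]
-0.01 [[300.0, 317.0], [338.0, 307.0], [256.0, 291.0], [294.0, 282.0]]
-0.02 [[301.0, 297.0], [340.0, 287.0], [257.0, 272.0], [295.0, 263.0]]
-0.03 [[303.0, 277.0], [341.0, 267.0], [259.0, 252.0], [296.0, 244.0]]
0 [[209.0, 210.0], [305.0, 210.0]]
-0.005 [[208.0, 213.0], [306.0, 213.0]]
-0.01 [[206.0, 216.0], [308.0, 216.0]]
-0.02 [[203.0, 222.0], [311.0, 223.0]]
-0.03 [[200.0, 230.0], [314.0, 230.0]]
```

The tips look to end level with the nut's top, about 30 mm behind the nominal TCP, in both the wrist and scene pictures. So the jaws closed above the nut. I'll open, go down 10 mm and check again.

>>> play_rows(targets="0 0 0 0 0.3; 0 0 0 0 0.3; 0 0 0.005 0 0.3; 0 0 0.01 0 0.3; 0 0 0.01 0 0.3")

```text
time_s: 4.1
position: [0.6416, 0.1655, 0.0743]
tool_rot: [[-0.95, 0.313, -0.002], [0.313, 0.95, -0.0], [0.002, -0.001, -1.0]]
ft_force: [-0.2, -1.0, 0.3]
grip_width: 0.0596
```

```bash
python3 - <<'E'
from h import *
s,im=grab('wrist','w5')
print(s['position'],s['grip_width'],s['ft_force'],s['wrist_torque'])
s,im=grab('scene','s5')
i=cv2.imread('pics/s5.png')[130:230,300:390];i=cv2.resize(i,None,fx=5,fy=5,interpolation=cv2.INTER_CUBIC);cv2.imwrite('pics/s5c.png',cv2.convertScaleAbs(i,alpha=1.6,beta=20))
i=cv2.imread('pics/w5.png')[170:330,150:370];cv2.imwrite('pics/w5c.png',cv2.convertScaleAbs(cv2.resize(i,None,fx=3.6,fy=3.6,interpolation=cv2.INTER_CUBIC),alpha=1.6,beta=20))
E
```

```text
[0.64158752 0.16549046 0.07429452] 0.05957344531600308 [-0.18967354 -0.97871352  0.28874606] [0.04708054 0.04776101 0.01079207]
```

View pics/s5c.png

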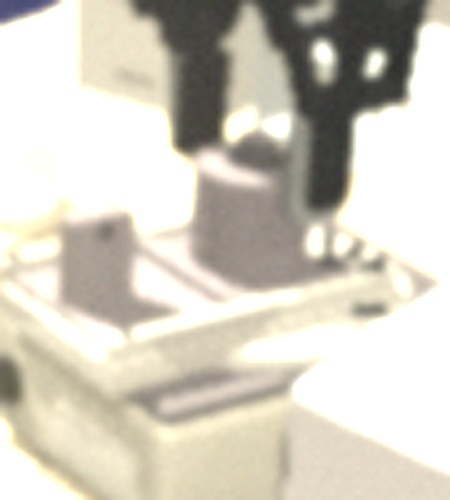

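View pics/w5c.png

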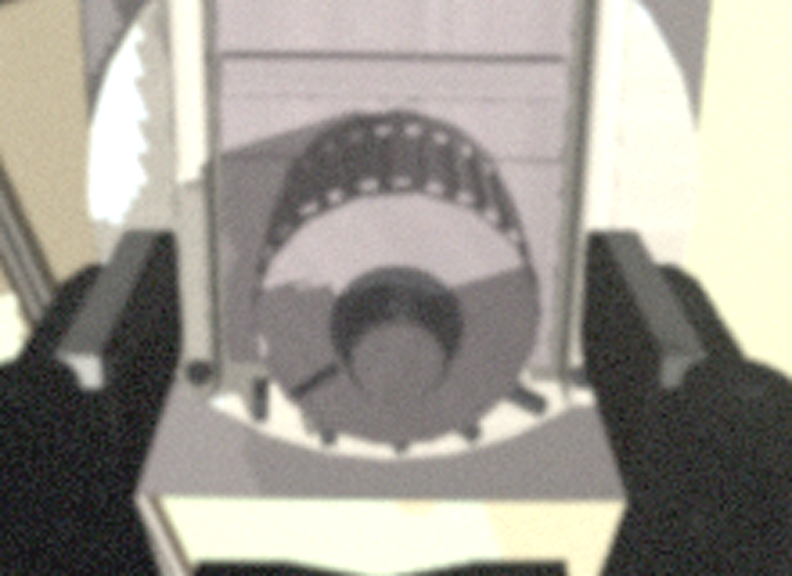

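```bash
python3 - <<'E'
from h import *
b=load('w5');s=load('s5');R=b['rot'].reshape(3,3)
f=lambda x,y:(300+x/5,130+y/5)
g=lambda x,y:(150+x/3.6,170+y/3.6)
for n,w,c in (('R outer',(132,235),(348,207)),('R inner',(178,235),(305,215)),('L',(590,232),(178,148))):
    X=tri([(b,*g(*w)),(s,*f(*c))]);print(n,X.round(4),'tool',(R.T@(X-b['pos'])).round(4))
    c2=proj(b,X);print('resid',np.array(c2)-g(*w),np.array(proj(s,X))-f(*c))
for z in (0,-.01,-.02,-.03):
    print(z,[np.round((np.array(proj(s,b['pos']+R@np.array([x,y,z])))-[300,130])*5).tolist() for x,y in((.011,-.03),(-.011,-.03),(.011,.03),(-.011,.03))])
E
```

```text
R outer [0.628  0.1269 0.1076] tool [ 0.0009 -0.0409 -0.0333]
resid [-7.30581753 14.53792871] [-4.64292592  2.24173355]
R inner [0.6268 0.1368 0.1049] tool [ 0.0051 -0.0319 -0.0305]
resid [-2.43107957  5.03981124] [-1.60360417  0.75263452]
L [0.6402 0.1961 0.1101] tool [ 0.011   0.0286 -0.0359]
resid [-0.09775432  0.18131884] [-0.05791161  0.01502404]
0 [[273.0, 303.0], [325.0, 289.0], [170.0, 240.0], [220.0, 227.0]]
-0.01 [[275.0, 276.0], [327.0, 263.0], [172.0, 214.0], [222.0, 202.0]]
-0.02 [[277.0, 249.0], [329.0, 236.0], [173.0, 188.0], [224.0, 177.0]]
-0.03 [[279.0, 222.0], [332.0, 209.0], [175.0, 162.0], [225.0, 151.0]]
```

>>> play_rows(targets="0 0 0.002 0 0.3; 0 0 0.004 0 0.3; 0 0 0.005 0 0.3")

```text
time_s: 4.5
position: [0.6421, 0.1656, 0.0704]
tool_rot: [[-0.95, 0.313, -0.0], [0.313, 0.95, -0.0], [0.0, -0.0, -1.0]]
ft_force: [0.5, -0.4, 0.6]
grip_width: 0.0597
```

>>> play_rows(targets="0 0 0.002 0 0.3; 0 0 0.004 0 0.3; 0 0 0.004 0 0.3")

```text
time_s: 4.8
position: [0.642, 0.1656, 0.0663]
tool_rot: [[-0.95, 0.313, -0.001], [0.313, 0.95, -0.0], [0.001, -0.0, -1.0]]
ft_force: [-0.3, 0.2, -0.3]
grip_width: 0.0599
```

>>> play_rows(targets="0 0 0 0 0.6; 0 0 0 0 0.6; 0 0 0 0 0.6")

```text
time_s: 5.1
position: [0.6428, 0.1671, 0.0676]
tool_rot: [[-0.95, 0.313, 0.003], [0.313, 0.95, 0.002], [-0.002, 0.003, -1.0]]
ft_force: [0.6, 6.0, 3.5]
grip_width: 0.0402
```

```bash
python3 - <<'E'
from h import *
s,im=grab('wrist','w6')
print(s['position'],s['grip_width'],s['ft_force'],s['wrist_torque'])
i=cv2.imread('pics/w6.png')[170:330,150:370];cv2.imwrite('pics/w6c.png',cv2.convertScaleAbs(cv2.resize(i,None,fx=3.6,fy=3.6,interpolation=cv2.INTER_CUBIC),alpha=1.6,beta=20))
E
```

```text
[0.64282267 0.16709217 0.06756989] 0.040244678053401484 [0.60917032 6.00849661 3.51438698] [ 0.98252688 -0.13800383  0.00784882]
```

View pics/w6c.png

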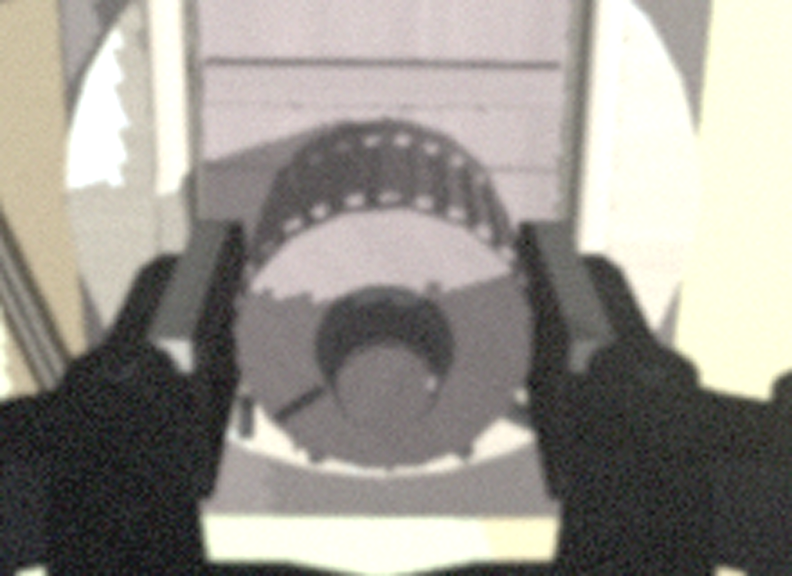

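The jaws stopped at 40 mm on the nut, with side load only 6 N. I'll take that load off with a 1.5 mm shift and turn 0.6 rad clockwise, rising with it.

>>> play_rows(targets="0 0.0015 -0.001 0 0.6; 0 0.0015 -0.0012 0.12 0.6; 0 0.0015 -0.0014 0.24 0.6; 0 0.0015 -0.0016 0.36 0.6; 0 0.0015 -0.0018 0.48 0.6", force=50)

```text
time_s: 5.65
position: [0.643, 0.1677, 0.0685]
tool_rot: [[-0.694, 0.72, 0.001], [0.72, 0.694, 0.001], [0.0, 0.002, -1.0]]
ft_force: [1.6, 3.8, -0.8]
grip_width: 0.0407
```

```bash
python3 - <<'E'
from h import *
s,im=grab('wrist','w7')
print(s['position'],s['grip_width'],s['ft_force'],s['wrist_torque'],plan(s['position'],s['tool_rot'],[0.643,.167,.06])[2])
i=cv2.imread('pics/w7.png')[170:330,150:370];cv2.imwrite('pics/w7c.png',cv2.convertScaleAbs(cv2.resize(i,None,fx=3.6,fy=3.6,interpolation=cv2.INTER_CUBIC),alpha=1.6,beta=20))
E
```

```text
[0.64304404 0.1677313  0.0685017 ] 0.04072058153260332 [ 1.5819947   3.76795802 -0.83471307] [ 0.63144443 -0.29693557  0.09391875] 43.98
```

View pics/w7c.png

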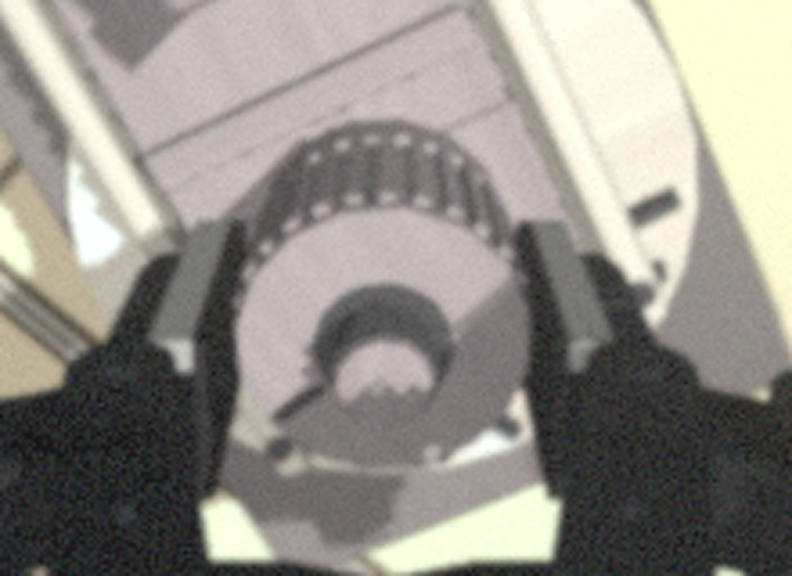

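The nut's radial mark stays fixed relative to the fingers, so the nut turned with the hand through 0.485 rad. I'll turn on by 0.55 more and then test the fork.

>>> play_rows(targets="0 0.0005 -0.0002 0.12 0.6; 0 0.0005 -0.0004 0.24 0.6; 0 0.0005 -0.0006 0.36 0.6; 0 0.0005 -0.0008 0.48 0.6; 0 0.0005 -0.0009 0.55 0.6")

```text
time_s: 6.2
position: [0.6436, 0.1681, 0.0694]
tool_rot: [[-0.219, 0.976, 0.001], [0.976, 0.219, 0.001], [0.001, 0.002, -1.0]]
ft_force: [3.4, 4.2, -2.1]
grip_width: 0.0403
```

>>> play_rows(targets="0 0 0 0 0.6; 0 0 0 0 0.35; 0 0 0 0 0.3")

```text
time_s: 6.5
position: [0.6429, 0.167, 0.0693]
tool_rot: [[-0.221, 0.975, -0.001], [0.975, 0.221, -0.001], [-0.0, -0.001, -1.0]]
ft_force: [-0.0, 0.4, 0.2]
grip_width: 0.0599
```

```bash
python3 - <<'E'
from h import *
s,im=grab('wrist','w8')
print(s['position'],s['q'],s['grip_width'],s['ft_force'],s['wrist_torque'],plan(s['position'],s['tool_rot'],[0.643,.167,.06])[2])
i=cv2.imread('pics/w8.png')[170:330,150:370];cv2.imwrite('pics/w8c.png',cv2.convertScaleAbs(cv2.resize(i,None,fx=3.6,fy=3.6,interpolation=cv2.INTER_CUBIC),alpha=1.6,beta=20))
E
```

```text
[0.64288042 0.16703291 0.06930396] [ 4.38852226e+00  3.95806196e+01  6.55608945e+01 -3.12877261e-02
  7.48910260e+01 -8.39902381e+00] 0.05987639279271467 [-0.02171558  0.42189927  0.16692163] [ 0.01312613  0.01011842 -0.0058829 ] 12.8
```

View pics/w8c.png

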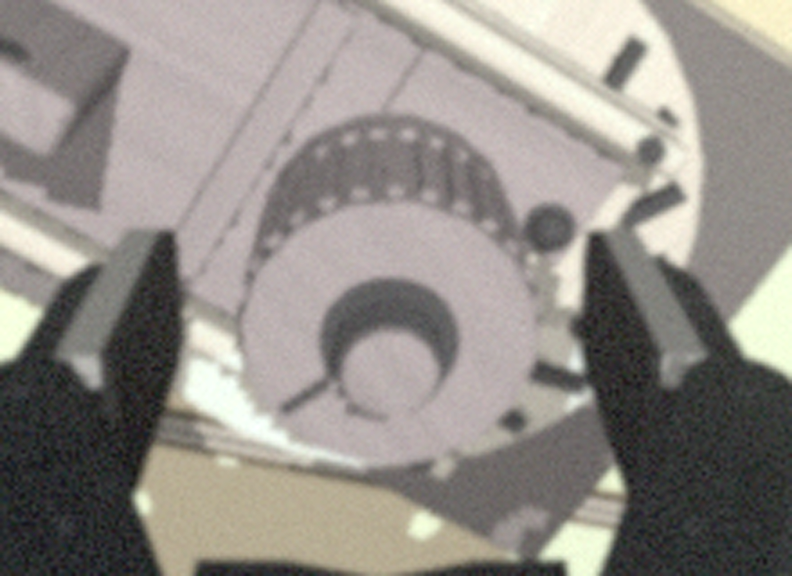

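The mark again stayed with the hand, so the total is 1.03 rad. Next I rise, turn the hand back and go to the fin.

```bash
python3 - <<'E'
from h import *
s=status.observe();print(s['position'],plan(s['position'],s['tool_rot'],[0.582,0.187,0.12],71.8))
E
```

```text
[0.64288459 0.16705291 0.06934366] (array([ 0.0329, -0.055 , -0.0506]), np.float64(-1.0302), np.float64(12.78))
```

>>> play_rows(targets="0 0 -0.03 0 0.3; 0 0 -0.05 -0.1 0.3; 0.01 -0.02 -0.06 -0.24 0.3; 0.02 -0.04 -0.06 -0.38 0.4; 0.033 -0.055 -0.06 -0.52 0.4")

```text
time_s: 7.05
position: [0.5812, 0.187, 0.1298]
tool_rot: [[-0.68, 0.733, 0.0], [0.733, 0.68, -0.0], [-0.0, 0.0, -1.0]]
ft_force: [0.2, -0.5, -0.5]
grip_width: 0.0509
```

```bash
python3 - <<'E'
from h import *
s=status.observe();print(s['position'],plan(s['position'],s['tool_rot'],[0.582,0.187,0.12],71.8))
E
```

```text
[0.58116438 0.18704858 0.12983145] (array([-0.0006,  0.0006,  0.0098]), np.float64(-0.5053), np.float64(42.85))
```

>>> play_rows(targets="0 0 0 -0.14 0.5; 0 0 0 -0.28 0.6; 0 0 0 -0.42 0.6; 0 0 0 -0.505 0.6; 0 0 0 -0.505 0.6")

```text
time_s: 7.55
position: [0.582, 0.1872, 0.1294]
tool_rot: [[-0.948, 0.317, -0.0], [0.317, 0.948, -0.0], [0.0, -0.0, -1.0]]
ft_force: [-0.5, 0.7, -0.2]
grip_width: 0.0342
```

```bash
python3 - <<'E'
from h import *
s,im=grab('wrist','w9')
print(s['position'],s['grip_width'],plan(s['position'],s['tool_rot'],[0.582,0.187,0.066],71.8))
i=cv2.imread('pics/w9.png')[130:330,130:380];cv2.imwrite('pics/w9c.png',cv2.convertScaleAbs(cv2.resize(i,None,fx=3.1,fy=3.1,interpolation=cv2.INTER_CUBIC),alpha=1.6,beta=20))
d=load('w9');Z=d['range_z']
P=np.array([[wp(d,x,y,Z[y,x]) if Z[y,x]>0 else [np.nan]*3 for x in range(170,350)] for y in range(120,330)])
z=P[...,2];r=np.hypot(P[...,0]-.643,P[...,1]-.1668)
f=lambda m:(m.sum(),np.median(z[m]).round(5))
print('nut',f((r>.0105)&(r<.018)&(abs(z-.114)<.003)),'shaft',f((r<.004)&(abs(z-.123)<.002)))
c,s_=np.cos(np.radians(-18)),np.sin(np.radians(-18));dx=P[...,0]-.5822;dy=P[...,1]-.187
X=c*dx+s_*dy;Y=-s_*dx+c*dy
print('fin',f((abs(X)<.009)&(abs(Y)<.003)&(abs(z-.108)<.003)),'plate',f((abs(X-.025)<.004)&(abs(Y)<.015)&(abs(z-.076)<.004)))
q=(z>.104)&(z<.111)&(abs(X)<.02)&(abs(Y)<.02);print('fin ext',np.percentile(X[q],[2,98]),np.percentile(Y[q],[2,98]))
E
```

```text
[0.58203063 0.18720398 0.12940692] 0.03419372760414607 (array([-0.    , -0.0002,  0.0634]), np.float64(-0.005), np.float64(71.51))
nut (np.int64(916), np.float64(0.11434)) shaft (np.int64(83), np.float64(0.12288))
fin (np.int64(192), np.float64(0.10791)) plate (np.int64(210), np.float64(0.07484))
fin ext [-0.01188218  0.01232434] [-0.0046808   0.00464633]
```

View pics/w9c.png

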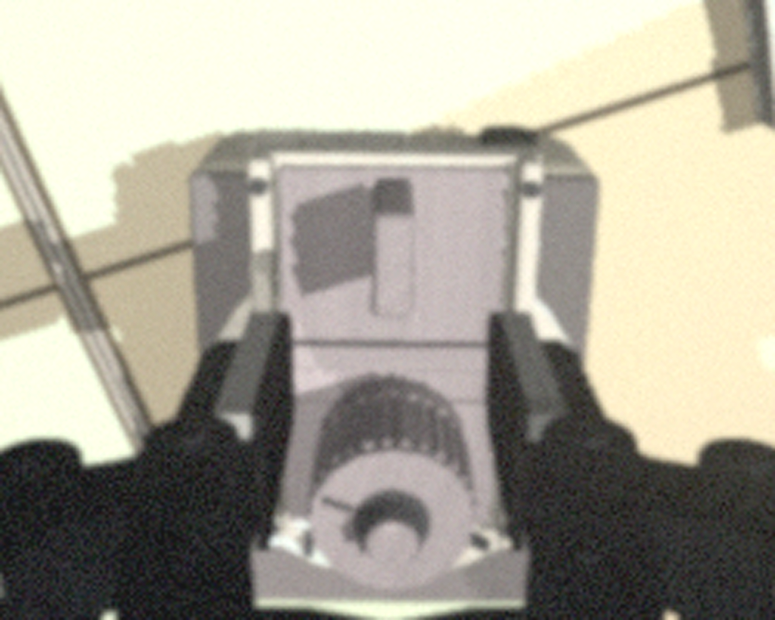

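The fin at (392,265) is midway between the fingers at (285,320) and (495,320). Nut height relative to fin, shaft and plate gives about 2.15 rad, so not yet free. I'll go down on the fin for a light try.

>>> play_rows(targets="0 0 0.03 0 0.6; 0 0 0.05 0 0.6; 0 0 0.06 0 0.6; 0 0 0.0635 0 0.6; 0 0 0.0635 0 0.7", force=40)

```text
time_s: 8.1
position: [0.5823, 0.1874, 0.0661]
tool_rot: [[-0.948, 0.319, 0.0], [0.319, 0.948, -0.0], [-0.0, 0.0, -1.0]]
ft_force: [-0.3, -0.0, 0.3]
grip_width: 0.0259
```

>>> play_rows(targets="0 0 0 0 0.95; 0 0 0 0 0.95; 0 0 0 0 0.95")

```text
time_s: 8.4
position: [0.5827, 0.1875, 0.067]
tool_rot: [[-0.948, 0.318, 0.002], [0.318, 0.948, 0.0], [-0.002, 0.001, -1.0]]
ft_force: [0.9, 0.3, 5.4]
grip_width: 0.0082
```

>>> play_rows(targets="0.001 0 -0.0005 0 0.95; 0.002 0 -0.0005 0 0.95; 0.003 0 -0.0005 0 0.95; 0.003 0 -0.0005 0 0.95")

```text
time_s: 8.8
position: [0.58, 0.1883, 0.0669]
tool_rot: [[-0.948, 0.318, 0.002], [0.318, 0.948, -0.0], [-0.002, 0.001, -1.0]]
ft_force: [4.6, -2.0, 5.6]
grip_width: 0.0087
```

>>> play_rows(targets="0.001 0 0 0 0.95; 0.002 0 0 0 0.95; 0.002 0 0 0 0.95")

```text
time_s: 9.1
position: [0.5781, 0.189, 0.067]
tool_rot: [[-0.948, 0.318, 0.002], [0.318, 0.948, -0.0], [-0.002, 0.001, -1.0]]
ft_force: [3.7, -0.3, 5.4]
grip_width: 0.0089
```

>>> play_rows(targets="0.001 0 -0.001 0 0.95; 0.002 0 -0.001 0 0.95; 0.002 0 -0.001 0 0.95")

```text
time_s: 9.4
position: [0.5752, 0.1896, 0.067]
tool_rot: [[-0.948, 0.318, -0.001], [0.318, 0.948, -0.0], [0.001, -0.0, -1.0]]
ft_force: [3.3, -1.6, -0.5]
grip_width: 0.0095
```

```bash
python3 - <<'E'
from h import *
s,im=grab('wrist','w10')
print(s['position'],s['ft_force'],s['wrist_torque'],s['grip_width'])
i=cv2.imread('pics/w10.png')[130:330,130:380];cv2.imwrite('pics/w10c.png',cv2.convertScaleAbs(cv2.resize(i,None,fx=3.1,fy=3.1,interpolation=cv2.INTER_CUBIC),alpha=1.6,beta=20))
E
```

```text
[0.57519768 0.18962229 0.06697742] [ 3.28263649 -1.6297445  -0.50898991] [-0.13045635 -0.56892781  0.03380505] 0.009489774544371495
```

View pics/w10c.png

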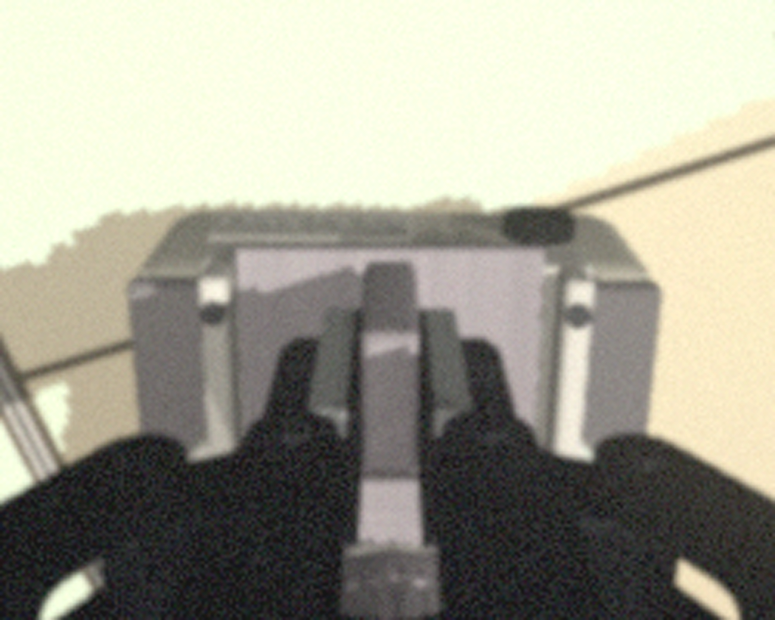

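```bash
python3 - <<'E'
from h import *
d=load('w10');Z=d['range_z']
P=np.array([[wp(d,x,y,Z[y,x]) if Z[y,x]>0 else [np.nan]*3 for x in range(170,350)] for y in range(180,330)])
z=P[...,2];c,s_=np.cos(np.radians(-18.4)),np.sin(np.radians(-18.4));dx=P[...,0]-.643;dy=P[...,1]-.1668
X=c*dx+s_*dy;Y=-s_*dx+c*dy
m=(abs(z-.108)<.0025)&(abs(Y)<.004)&(X<-.04);print(m.sum(),np.percentile(X[m],[1,2,50,98,99]),np.median(z[m]))
R=d['rot'].reshape(3,3)
print('tcp X',c*(d['pos'][0]-.643)+s_*(d['pos'][1]-.1668))
for xx in(-.078,-.052):print(xx,[( (np.array(proj(d,[.643+c*(xx-sl),.1668+s_*(xx-sl),.109]))-[130,130])*3.1).round() .tolist() for sl in(0,.003,.005,.0075)])
E
```

```text
744 [-0.08378069 -0.08363564 -0.07221535 -0.05889196 -0.05864255] 0.1078230055483549
tcp X -0.071539823504959
-0.078 [[393.0, 367.0], [393.0, 350.0], [393.0, 338.0], [393.0, 323.0]]
-0.052 [[393.0, 507.0], [393.0, 491.0], [393.0, 481.0], [393.0, 468.0]]
```

Depth in the picture puts the fin's centre at X = -71 mm from the shaft, against -64 before. The fork has moved 7 mm, past the 3 mm catch, at only about 3 N, so it appears free already. I'll draw on gently and watch the force.

>>> play_rows(targets="0.001 0 0 0 0.95; 0.002 0 0 0 0.95; 0.003 0 0 0 0.95; 0.004 0 0 0 0.95;0.004 0 0 0 0.95", force=60)

```text
time_s: 9.95
position: [0.5722, 0.1906, 0.0671]
tool_rot: [[-0.948, 0.318, 0.001], [0.318, 0.948, -0.0], [-0.001, -0.0, -1.0]]
ft_force: [6.3, -2.6, -2.7]
grip_width: 0.0086
```

```bash
python3 - <<'E'
from h import *
s=status.observe();print(s['position'],s['ft_force'],s['wrist_torque'],s['grip_width'],s['tool_rot'])
E
```

```text
[0.5722011  0.19063329 0.06708353] [ 6.34789007 -2.55477455 -2.67863294] [-0.3514064  -1.02005726 -0.01127069] 0.00860959580108082 [[-9.47957752e-01  3.18394427e-01  1.04382627e-03]
 [ 3.18394190e-01  9.47958326e-01 -3.90616759e-04]
 [-1.11387400e-03 -3.79399651e-05 -9.99999379e-01]]
```

```bash
python3 - <<'E'
from h import *
s,im=grab('wrist','w11')
d=load('w11');Z=d['range_z']
P=np.array([[wp(d,x,y,Z[y,x]) if Z[y,x]>0 else [np.nan]*3 for x in range(170,350)] for y in range(180,330)])
z=P[...,2];c,s_=np.cos(np.radians(-18.4)),np.sin(np.radians(-18.4));dx=P[...,0]-.643;dy=P[...,1]-.1668
X=c*dx+s_*dy;Y=-s_*dx+c*dy
m=(abs(z-.108)<.0025)&(abs(Y)<.004)&(X<-.04);print(m.sum(),np.percentile(X[m],[1,2,50,98,99]),np.median(z[m]))
print('tcp X',c*(d['pos'][0]-.643)+s_*(d['pos'][1]-.1668),s['ft_force'])
p=np.polyfit(X[m],z[m],1);print('tilt deg',np.degrees(p[0]))
i=cv2.imread('pics/w11.png')[180:330,180:330];cv2.imwrite('pics/w11c.png',cv2.convertScaleAbs(cv2.resize(i,None,fx=4,fy=4,interpolation=cv2.INTER_CUBIC),alpha=1.6,beta=20))
s,im=grab('scene','s11')
i=cv2.imread('pics/s11.png')[130:230,290:390];i=cv2.resize(i,None,fx=5.5,fy=5.5,interpolation=cv2.INTER_CUBIC);cv2.imwrite('pics/s11c.png',cv2.convertScaleAbs(i,alpha=1.3,beta=10))
E
```

```text
728 [-0.08694352 -0.08676877 -0.07538925 -0.06210538 -0.06181985] 0.10794137671026534
tcp X -0.07470232905570119 [ 6.34789007 -2.55477455 -2.67863294]
tilt deg 0.7597692449890538
```

View pics/w11c.png

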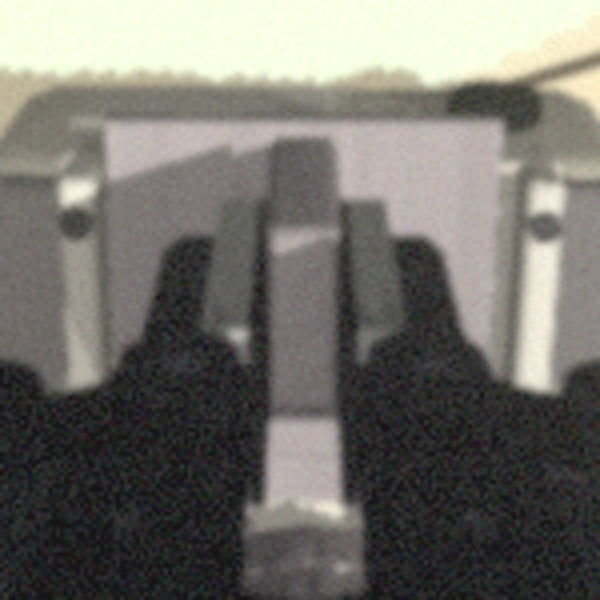

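View pics/s11c.png

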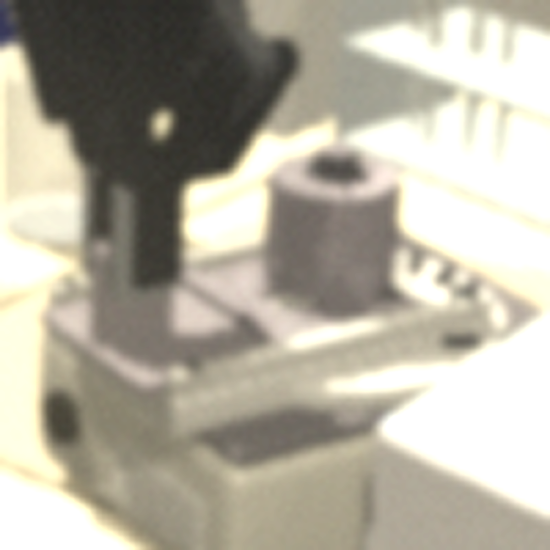

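Fork and hand moved together, now 10 mm out, so the fork is past the catch. The nut still looks only about 2.2 rad up, though, and the pull rose to 7 N, so the pins may be rubbing. Rather than tug, I'll let go and give the nut another 0.4 rad for clearance.

>>> play_rows(targets="-0.0005 0 0.001 0 0.9; 0 0 0.001 0 0.6; 0 0 0 0 0.5; 0 0 -0.03 0 0.4; 0 0 -0.06 0 0.3", force=40)

```text
time_s: 10.55
position: [0.5706, 0.1911, 0.1272]
tool_rot: [[-0.948, 0.318, -0.004], [0.318, 0.948, -0.0], [0.003, -0.001, -1.0]]
ft_force: [0.5, 0.9, -0.1]
grip_width: 0.0599
```

```bash
python3 - <<'E'
from h import *
s,im=grab('wrist','w12')
print(s['position'],s['grip_width'],plan(s['position'],s['tool_rot'],[0.6437,0.1680,0.068],71.8))
d=load('w12');Z=d['range_z']
P=np.array([[wp(d,x,y,Z[y,x]) if Z[y,x]>0 else [np.nan]*3 for x in range(170,350)] for y in range(120,330)])
z=P[...,2];c,s_=np.cos(np.radians(-18.4)),np.sin(np.radians(-18.4));dx=P[...,0]-.643;dy=P[...,1]-.1668
X=c*dx+s_*dy;Y=-s_*dx+c*dy;r=np.hypot(X,Y)
f=lambda m:(m.sum(),np.median(z[m]).round(5))
print('nut',f((r>.0105)&(r<.018)&(abs(z-.114)<.003)),'shaft',f((r<.004)&(abs(z-.123)<.002)))
m=(abs(z-.108)<.0025)&(abs(Y)<.006)&(X<-.04);print(f(m),np.percentile(X[m],[2,98]),np.percentile(Y[m],[2,98]),np.degrees(np.polyfit(X[m],z[m],1)[0]))
m=(abs(z-.075)<.004)&(abs(abs(Y)-.02)<.006)&(X<-.045)&(X>-.085);print('plate',f(m),np.degrees(np.polyfit(X[m],z[m],1)[0]))
m=(abs(z-.075)<.004)&(abs(Y)<.016)&(X>-.045)&(X<-.03);print('plate',f(m))
i=cv2.imread('pics/w12.png')[130:330,130:380];cv2.imwrite('pics/w12c.png',cv2.convertScaleAbs(cv2.resize(i,None,fx=3.1,fy=3.1,interpolation=cv2.INTER_CUBIC),alpha=1.6,beta=20))
E
```

```text
[0.57058448 0.19107097 0.12716792] 0.059866392345099786 (array([-0.0769,  0.0014,  0.0589]), np.float64(-0.0059), np.float64(71.46))
nut (np.int64(835), np.float64(0.1143)) shaft (np.int64(71), np.float64(0.12299))
(np.int64(469), np.float64(0.10772)) [-0.0866547  -0.06250342] [-0.00531789  0.0039045 ] 0.5946054032165532
plate (np.int64(1324), np.float64(0.0749)) -0.006212397565182526
plate (np.int64(495), np.float64(0.07589))
```

View pics/w12c.png

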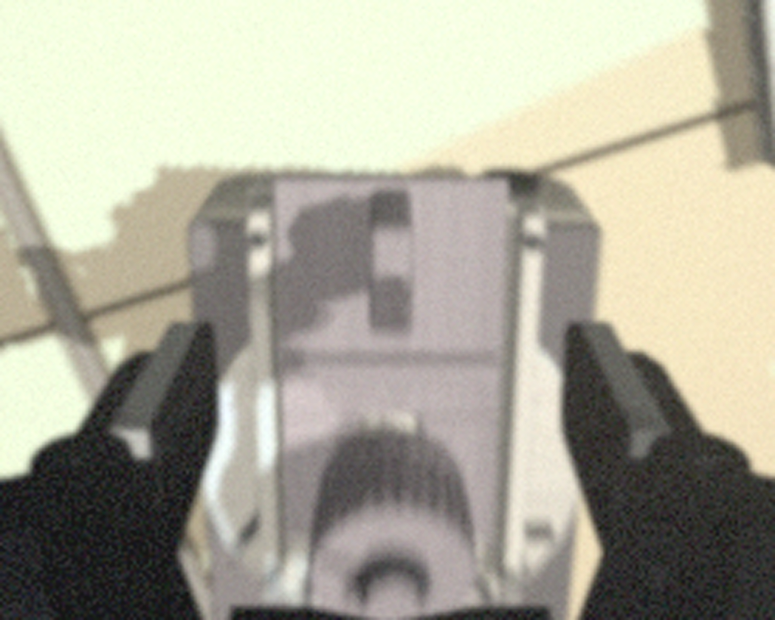

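>>> play_rows(targets="-0.04 0.001 0 -0.005 0.3; -0.077 0.0014 0 -0.005 0.3; -0.077 0.0014 0.025 -0.005 0.3; -0.077 0.0014 0.05 -0.005 0.3; -0.077 0.0014 0.059 -0.005 0.3")

```text
time_s: 11.1
position: [0.6434, 0.1677, 0.0652]
tool_rot: [[-0.95, 0.313, -0.006], [0.313, 0.95, -0.0], [0.005, -0.002, -1.0]]
ft_force: [0.1, -0.5, 0.4]
grip_width: 0.06
```

>>> play_rows(targets="0 0 0 0 0.4; 0 0 0 0 0.6; 0 0 0 0 0.6; 0 0 0 0 0.6")

```text
time_s: 11.5
position: [0.6448, 0.167, 0.0695]
tool_rot: [[-0.95, 0.314, -0.0], [0.314, 0.95, -0.001], [-0.0, -0.001, -1.0]]
ft_force: [-2.2, -4.2, -0.8]
grip_width: 0.0406
```

```bash
python3 - <<'E'
from h import *
s,im=grab('wrist','w13')
print(s['position'],s['grip_width'],s['ft_force'],s['wrist_torque'],plan(s['position'],s['tool_rot'],[0.6437,0.1680,0.068],71.8))
i=cv2.imread('pics/w13.png')[170:330,150:370];cv2.imwrite('pics/w13c.png',cv2.convertScaleAbs(cv2.resize(i,None,fx=3.6,fy=3.6,interpolation=cv2.INTER_CUBIC),alpha=1.6,beta=20))
E
```

```text
[0.64482488 0.16700737 0.06953768] 0.04061662685730714 [-2.16108239 -4.16004393 -0.78639843] [-0.61564403  0.47474899  0.02359805] (array([0.0014, 0.0006, 0.0015]), np.float64(-0.0013), np.float64(71.73))
```

View pics/w13c.png

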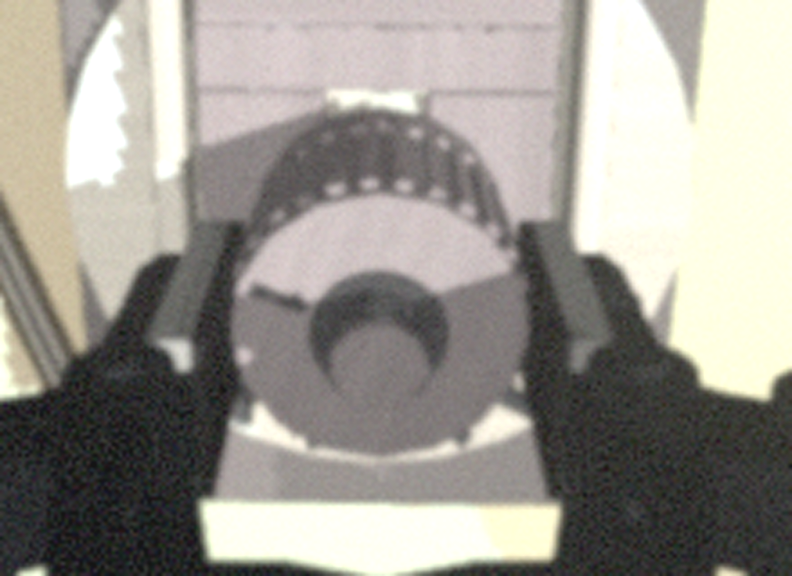

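The nut is gripped at 40.6 mm, with its mark at (278,297) and the slot's end clear at (375,100). Turning 0.4 rad clockwise, then I release.

>>> play_rows(targets="0.0005 -0.0008 -0.0002 0.1 0.6; 0.0005 -0.0008 -0.0004 0.2 0.6; 0.0005 -0.0008 -0.0005 0.3 0.6; 0.0005 -0.0008 -0.0007 0.4 0.6; 0.0005 -0.0008 -0.0007 0.4 0.6")

```text
time_s: 12.05
position: [0.6447, 0.1668, 0.0701]
tool_rot: [[-0.752, 0.659, 0.001], [0.659, 0.752, -0.001], [-0.002, 0.0, -1.0]]
ft_force: [-0.2, -3.2, -3.0]
grip_width: 0.0406
```

>>> play_rows(targets="0 0 0 0 0.4; 0 0 0 0 0.3; 0 0 -0.03 0 0.3; 0 0 -0.058 0 0.3; 0 0 -0.058 -0.1 0.3")

```text
time_s: 12.55
position: [0.6463, 0.1677, 0.1321]
tool_rot: [[-0.816, 0.577, 0.009], [0.577, 0.816, 0.001], [-0.006, 0.006, -1.0]]
ft_force: [1.2, 0.7, 0.1]
grip_width: 0.0598
```

```bash
python3 - <<'E'
from h import *
s=status.observe()
print(s['position'],s['q'],s['grip_width'],s['ft_force'],plan(s['position'],s['tool_rot'],[0.5725,0.1903,0.128],71.7))
E
```

```text
[0.64627957 0.1677385  0.13213038] [ 4.40521447e+00  3.65144469e+01  6.06507624e+01  2.08623959e-02
  8.23394010e+01 -5.03318185e+01] 0.05983955572127992 [1.204713   0.73002248 0.10798235] (array([ 0.0733, -0.0242,  0.0035]), np.float64(-0.2961), np.float64(54.74))
```

>>> play_rows(targets="0.035 -0.012 0.002 -0.1 0.4; 0.0733 -0.0242 0.003 -0.2 0.5; 0.0733 -0.0242 0.003 -0.296 0.6; 0.0733 -0.0242 0.003 -0.296 0.6; 0.0733 -0.0242 0.003 -0.296 0.6")

```text
time_s: 13.05
position: [0.5714, 0.19, 0.1246]
tool_rot: [[-0.948, 0.319, 0.002], [0.319, 0.948, 0.0], [-0.001, 0.001, -1.0]]
ft_force: [-0.1, 0.3, -0.0]
grip_width: 0.0338
```

```bash
python3 - <<'E'
from h import *
s,im=grab('wrist','w14')
print(s['position'],s['grip_width'],plan(s['position'],s['tool_rot'],[0.572,0.190,0.064],71.7))
d=load('w14');Z=d['range_z']
P=np.array([[wp(d,x,y,Z[y,x]) if Z[y,x]>0 else [np.nan]*3 for x in range(170,350)] for y in range(120,330)])
z=P[...,2];c,s_=np.cos(np.radians(-18.4)),np.sin(np.radians(-18.4));dx=P[...,0]-.643;dy=P[...,1]-.1668
X=c*dx+s_*dy;Y=-s_*dx+c*dy;r=np.hypot(X,Y)
f=lambda m:(m.sum(),np.median(z[m]).round(5))
print('nut',f((r>.0105)&(r<.018)&(abs(z-.114)<.003)),'shaft',f((r<.004)&(abs(z-.123)<.002)))
m=(abs(z-.108)<.0025)&(abs(Y)<.006)&(X<-.04);print(f(m),np.percentile(X[m],[2,98]),np.percentile(Y[m],[2,98]),np.degrees(np.polyfit(X[m],z[m],1)[0]))
i=cv2.imread('pics/w14.png')[130:330,130:380];cv2.imwrite('pics/w14c.png',cv2.convertScaleAbs(cv2.resize(i,None,fx=3.1,fy=3.1,interpolation=cv2.INTER_CUBIC),alpha=1.6,beta=20))
E
```

```text
[0.57136138 0.19003378 0.12459791] 0.03384929686608006 (array([-0.0005,  0.0001,  0.0606]), np.float64(-0.0052), np.float64(71.4))
nut (np.int64(830), np.float64(0.11488)) shaft (np.int64(76), np.float64(0.123))
(np.int64(477), np.float64(0.10772)) [-0.086856   -0.06242895] [-0.00525715  0.00383359] 0.38536735959028834
```

View pics/w14c.png

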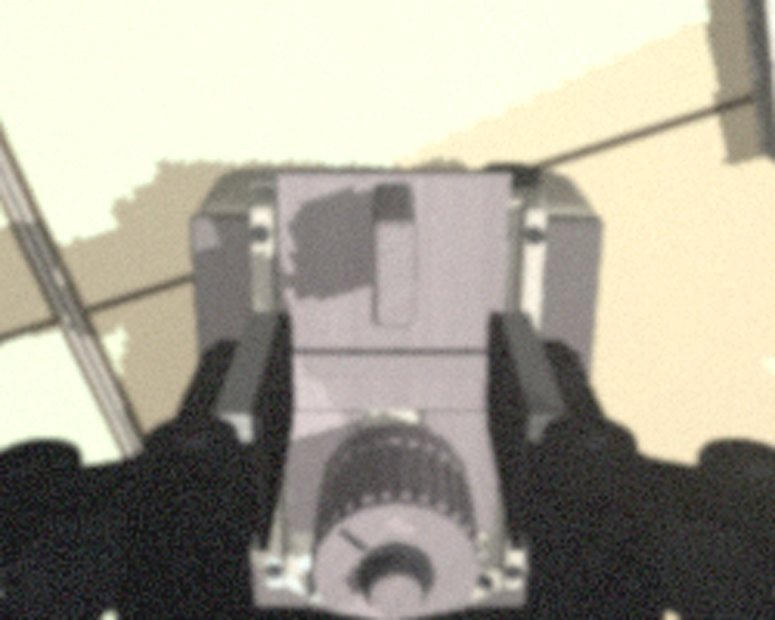

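The nut is now about 2.55 rad up (7.2 mm above the fin, 8.1 mm below the shaft end). I'll grip the fin again and draw gently.

>>> play_rows(targets="-0.0005 0 0.03 0 0.6; -0.0005 0 0.05 0 0.6; -0.0005 0 0.059 0 0.6; -0.0005 0 0.059 0 0.8; -0.0005 0 0.059 0 0.95", force=60)

```text
time_s: 13.6
position: [0.5719, 0.1899, 0.0658]
tool_rot: [[-0.948, 0.318, 0.001], [0.318, 0.948, 0.0], [-0.001, 0.001, -1.0]]
ft_force: [0.6, -0.5, -3.2]
grip_width: 0.0083
```

>>> play_rows(targets="0 0 0 0 0.95; 0 0 -0.0003 0 0.95; 0.002 0 -0.0006 0 0.95; 0.004 0 -0.0006 0 0.95; 0.004 0 -0.0006 0 0.95")

```text
time_s: 14.1
position: [0.5671, 0.1914, 0.0658]
tool_rot: [[-0.948, 0.317, 0.0], [0.317, 0.948, 0.0], [0.0, 0.0, -1.0]]
ft_force: [-0.1, 3.2, -2.0]
grip_width: 0.0083
```

```bash
python3 - <<'E'
from h import *
s=status.observe()
print(s['position'],s['grip_width'],s['ft_force'],s['wrist_torque'])
E
```

```text
[0.5670516  0.19135433 0.06580895] 0.00834514939980915 [-0.1229949   3.1993839  -2.04026993] [ 0.25903603 -0.03618728  0.0434387 ]
```

Pull force is now about 1 N, so the fork is free. Drawing level, with a slight sideways easing.

>>> play_rows(targets="0.003 0.0005 0 0 0.95; 0.007 0.0007 0 0 0.95; 0.011 0.0007 0 0 0.95; 0.015 0.0007 0 0 0.95; 0.015 0.0007 0 0 0.95")

```text
time_s: 14.6
position: [0.5525, 0.1967, 0.0657]
tool_rot: [[-0.948, 0.317, -0.001], [0.317, 0.948, 0.0], [0.001, -0.0, -1.0]]
ft_force: [-1.9, 0.5, -1.1]
grip_width: 0.0084
```

>>> play_rows(targets="0.004 0 0 0 0.95; 0.008 0 0 0 0.95; 0.012 0 0 0 0.95; 0.016 0 0 0 0.95; 0.016 0 0 0 0.95")

```text
time_s: 15.1
position: [0.5374, 0.2018, 0.0657]
tool_rot: [[-0.948, 0.317, -0.001], [0.317, 0.948, 0.0], [0.001, -0.0, -1.0]]
ft_force: [-2.0, 0.8, -0.4]
grip_width: 0.0087
```

>>> play_rows(targets="0.004 0 0 0 0.95; 0.008 0 0 0 0.95; 0.012 0 0 0 0.95; 0.015 0 0 0 0.95; 0.015 0 0 0 0.95")

```text
time_s: 15.6
position: [0.5232, 0.2066, 0.0657]
tool_rot: [[-0.948, 0.317, -0.001], [0.317, 0.948, 0.0], [0.001, -0.0, -1.0]]
ft_force: [-1.4, 1.1, -1.0]
grip_width: 0.0083
```

```bash
python3 - <<'E'
from h import *
s,im=grab('wrist','w15')
print(s['position'],s['grip_width'],s['ft_force'],s['wrist_torque'],np.hypot(*(s['position'][:2]-[.582,.187])))
cv2.imwrite('pics/w15b.png',cv2.convertScaleAbs(im['pixels'][:,:,::-1],alpha=1.5,beta=15))
s,im=grab('scene','s15')
i=cv2.imread('pics/s15.png')[110:260,260:410];i=cv2.resize(i,None,fx=3.7,fy=3.7,interpolation=cv2.INTER_CUBIC);cv2.imwrite('pics/s15c.png',cv2.convertScaleAbs(i,alpha=1.3,beta=10))
E
```

```text
[0.52321264 0.20658868 0.0656557 ] 0.008313938109178682 [-1.42565349  1.08879203 -1.03162696] [ 0.07412969  0.22936891 -0.04435115] 0.061965069678148195
```

View pics/w15b.png

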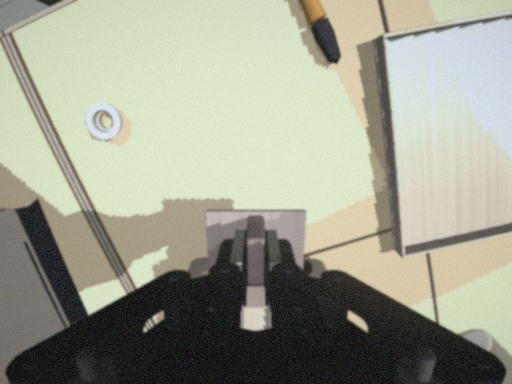

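View pics/s15c.png

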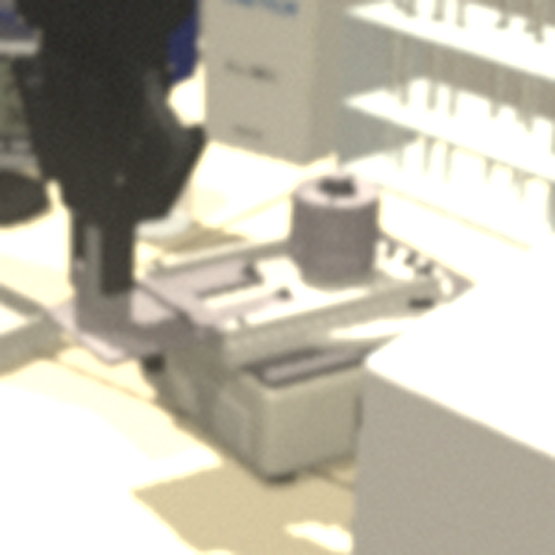

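The fork is out by 62 mm and its prongs are clear of the nut and shaft. Lifting straight up, then carrying it to the tray.

>>> play_rows(targets="0 0 -0.005 0 0.95; 0 0 -0.015 0 0.95; 0 0 -0.03 0 0.95; 0 0 -0.05 0 0.95; 0 0 -0.07 0 0.95", force=80)

```text
time_s: 16.2
position: [0.5239, 0.2062, 0.1368]
tool_rot: [[-0.948, 0.317, -0.0], [0.317, 0.948, -0.0], [0.0, -0.0, -1.0]]
ft_force: [-0.2, -0.1, -3.1]
grip_width: 0.008
```

```bash
python3 - <<'E'
from h import *
s,im=grab('wrist','w16')
print(s['position'],s['grip_width'],s['ft_force'],plan(s['position'],s['tool_rot'],[.4908,.3873,.135],83))
s,im=grab('scene','s16')
i=cv2.imread('pics/s16.png')[80:260,200:410];i=cv2.resize(i,None,fx=3.2,fy=3.2,interpolation=cv2.INTER_CUBIC);cv2.imwrite('pics/s16c.png',cv2.convertScaleAbs(i,alpha=1.2,beta=10))
E
```

```text
[0.52388475 0.20621866 0.13682927] 0.008048569376960309 [-0.2135815  -0.05978757 -3.08958523] (array([0.0888, 0.1612, 0.0018]), np.float64(-0.2008), np.float64(71.5))
```

View pics/s16c.png

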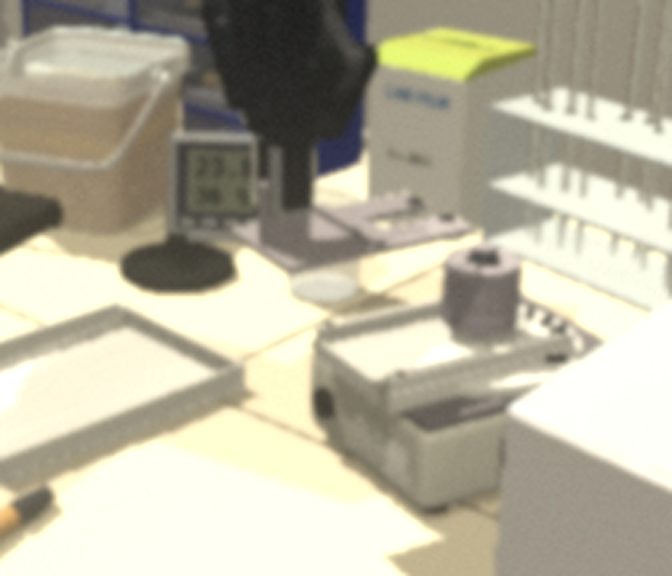

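>>> play_rows(targets="0.01 0.02 0 0 0.95; 0.03 0.055 0 -0.05 0.95; 0.052 0.095 0 -0.1 0.95; 0.072 0.133 0 -0.15 0.95; 0.085 0.155 0 -0.2 0.95")

```text
time_s: 16.8
position: [0.4913, 0.3829, 0.1345]
tool_rot: [[-0.993, 0.119, -0.001], [0.119, 0.993, 0.0], [0.001, -0.0, -1.0]]
ft_force: [0.2, -1.1, -3.3]
grip_width: 0.0075
```

>>> play_rows(targets="0.0027 0.0065 0 0 0.95; 0.0027 0.0065 0 0 0.95;0.0027 0.0065 0 0 0.95")

```text
time_s: 17.1
position: [0.4908, 0.3861, 0.1351]
tool_rot: [[-0.992, 0.124, -0.001], [0.124, 0.992, -0.001], [0.001, -0.001, -1.0]]
ft_force: [-0.7, 0.2, -2.2]
grip_width: 0.0079
```

```bash
python3 - <<'E'
from h import *
s,im=grab('wrist','w17')
print(s['position'],s['grip_width'],s['ft_force'],plan(s['position'],s['tool_rot'],[.4908,.3873,-.003],83))
cv2.imwrite('pics/w17b.png',im['pixels'][:,:,::-1])
s,im=grab('top','t17')
i=cv2.imread('pics/t17.png')[130:260,140:260];i=cv2.resize(i,None,fx=4.5,fy=4.5,interpolation=cv2.INTER_CUBIC);cv2.imwrite('pics/t17c.png',cv2.convertScaleAbs(i,alpha=1.3,beta=10))
E
```

```text
[0.490775   0.3860568  0.13512354] 0.007854697896892032 [-0.67676914  0.1953599  -2.23483067] (array([0.    , 0.0014, 0.1381]), np.float64(-0.002), np.float64(82.89))
```

View pics/w17b.png

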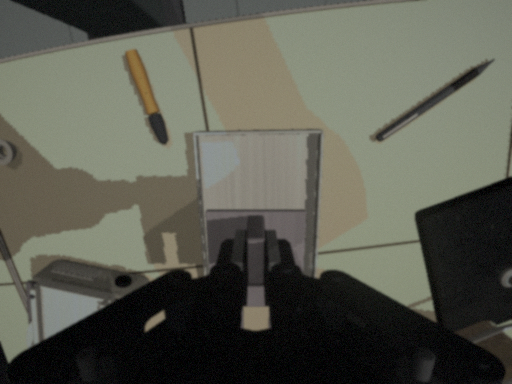

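View pics/t17c.png

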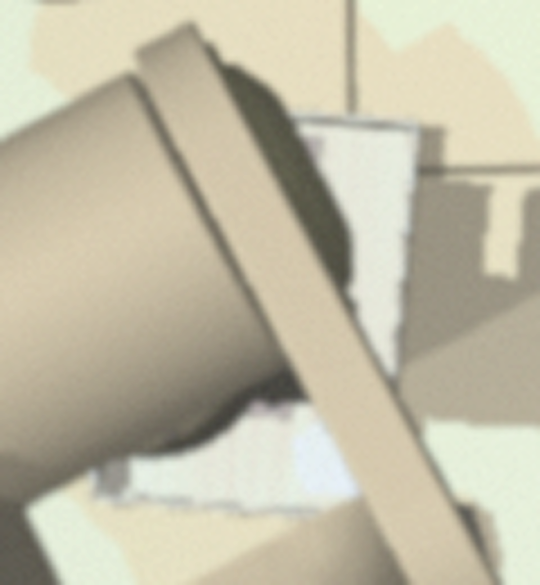

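```bash
python3 - <<'E'
from h import *
d=load('w17')
i=cv2.imread('pics/w17.png')[110:290,170:350];cv2.imwrite('pics/w17c.png',cv2.convertScaleAbs(cv2.resize(i,None,fx=3.3,fy=3.3,interpolation=cv2.INTER_CUBIC),alpha=1.6,beta=20))
R=d['rot'].reshape(3,3)
a,b=onz(d,195,131,.018),onz(d,322,130,.018);print(a,b,np.linalg.norm(a-b),np.degrees(np.arctan2(*(b-a)[1::-1]))-90)
m=(a+b)/2; t=np.radians(-7);print('centre',m+np.array([np.cos(t),np.sin(t),0])*.09)
E
```

```text
[0.43238792 0.33241071 0.018     ] [0.44675715 0.45649185 0.018     ] 0.12491038374381055 -6.605719977830901
centre [0.52890169 0.38348304 0.018     ]
```

View pics/w17c.png

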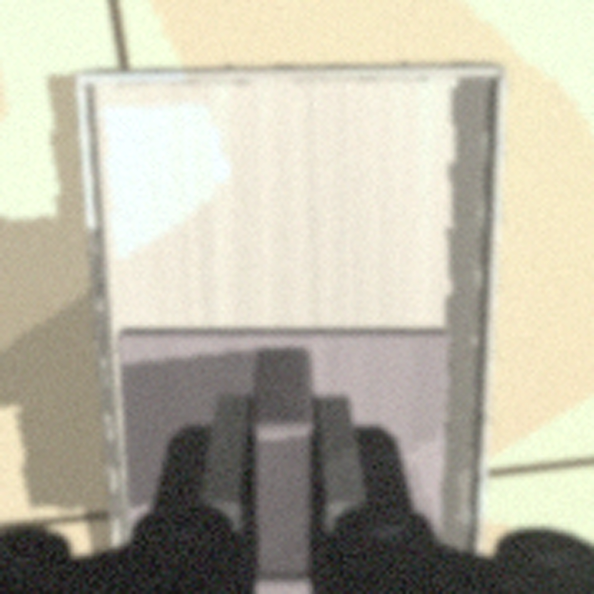

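The tray's near edge at (80–500,70) is parallel to the fork, and the fork is centred between the walls. Lowering.

>>> play_rows(targets="0.001 0.0015 0.03 0 0.95; 0.001 0.0015 0.06 0 0.95; 0.001 0.0015 0.09 0 0.95; 0.001 0.0015 0.112 0 0.95; 0.001 0.0015 0.122 0 0.95")

```text
time_s: 17.7
position: [0.4894, 0.3872, 0.0116]
tool_rot: [[-0.992, 0.124, -0.003], [0.124, 0.992, -0.002], [0.003, -0.002, -1.0]]
ft_force: [0.0, 0.6, -4.3]
grip_width: 0.0078
```

```bash
python3 - <<'E'
from h import *
s,im=grab('wrist','w18')
print(s['position'],s['grip_width'],s['ft_force'])
cv2.imwrite('pics/w18b.png',cv2.convertScaleAbs(im['pixels'][:,:,::-1],alpha=1.5,beta=15))
s,im=grab('scene','s18')
i=cv2.imread('pics/s18.png')[80:260,130:310];i=cv2.resize(i,None,fx=3.2,fy=3.2,interpolation=cv2.INTER_CUBIC);cv2.imwrite('pics/s18c.png',cv2.convertScaleAbs(i,alpha=1.2,beta=10))
E
```

```text
[0.48941178 0.38723241 0.0116434 ] 0.007829784695165449 [ 0.02104242  0.61056487 -4.32285629]
```

View pics/w18b.png

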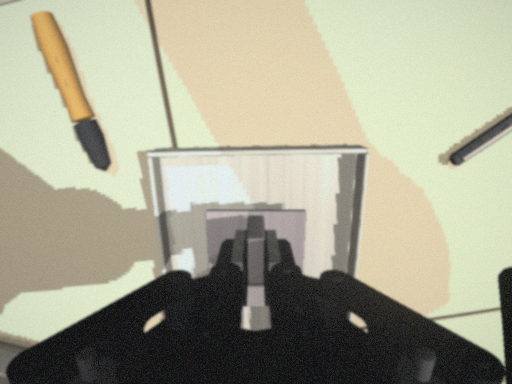

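View pics/s18c.png

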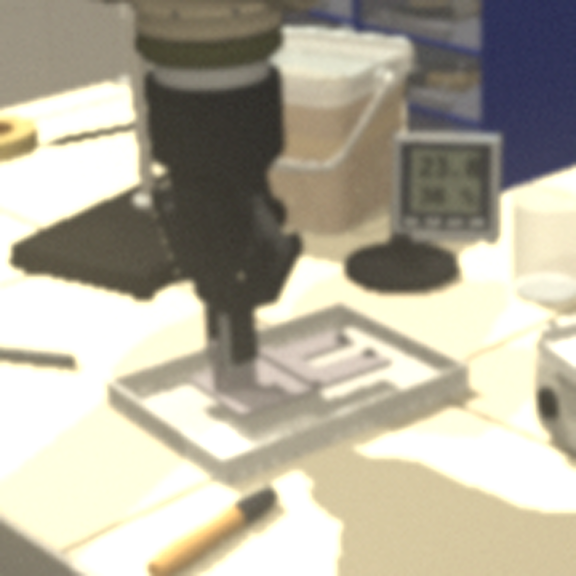

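The fork is inside the tray walls, about 14 mm above the floor. I'll lower slowly to contact.

>>> play_rows(targets="0 0 0.004 0 0.95; 0 0 0.008 0 0.95; 0 0 0.01 0 0.95; 0 0 0.011 0 0.95; 0 0 0.011 0 0.95")

```text
time_s: 18.3
position: [0.4898, 0.3887, 0.0027]
tool_rot: [[-0.992, 0.122, 0.0], [0.122, 0.992, 0.0], [-0.0, 0.0, -1.0]]
ft_force: [0.1, -0.5, -2.7]
grip_width: 0.0077
```

>>> play_rows(targets="0 0 0.001 0 0.95; 0 0 0.002 0 0.95; 0 0 0.002 0 0.95")

```text
time_s: 18.6
position: [0.4898, 0.3887, 0.0005]
tool_rot: [[-0.992, 0.122, -0.0], [0.122, 0.992, -0.0], [0.0, -0.0, -1.0]]
ft_force: [-0.1, -0.0, -2.9]
grip_width: 0.0079
```

>>> play_rows(targets="0 0 0.001 0 0.95; 0 0 0.001 0 0.95")

```text
time_s: 18.8
position: [0.4898, 0.3887, -0.0005]
tool_rot: [[-0.992, 0.123, -0.0], [0.123, 0.992, -0.0], [0.0, -0.0, -1.0]]
ft_force: [-0.9, 0.5, -3.9]
grip_width: 0.0077
```

>>> play_rows(targets="0 0 0.001 0 0.95; 0 0 0.001 0 0.95")

```text
time_s: 19.0
position: [0.4897, 0.3886, -0.0015]
tool_rot: [[-0.992, 0.123, -0.0], [0.123, 0.992, -0.0], [0.0, -0.0, -1.0]]
ft_force: [0.9, -0.5, -3.3]
grip_width: 0.0076
```

>>> play_rows(targets="0 0 0.001 0 0.95; 0 0 0.001 0 0.95")

```text
time_s: 19.2
position: [0.4897, 0.3887, -0.0025]
tool_rot: [[-0.992, 0.122, -0.0], [0.122, 0.992, -0.0], [0.0, -0.0, -1.0]]
ft_force: [0.0, 0.9, -2.9]
grip_width: 0.008
```

>>> play_rows(targets="0 0 0.0007 0 0.95; 0 0 0.0007 0 0.95")

```text
time_s: 19.4
position: [0.4898, 0.3887, -0.0031]
tool_rot: [[-0.992, 0.122, 0.0], [0.122, 0.992, 0.0], [-0.0, 0.0, -1.0]]
ft_force: [0.2, -1.2, -2.1]
grip_width: 0.0076
```

>>> play_rows(targets="0 0 0.0007 0 0.95; 0 0 0.0007 0 0.95")

```text
time_s: 19.6
position: [0.4899, 0.3888, -0.0033]
tool_rot: [[-0.992, 0.122, 0.001], [0.122, 0.992, 0.0], [-0.0, 0.0, -1.0]]
ft_force: [-1.9, -1.8, 2.0]
grip_width: 0.008
```

>>> play_rows(targets="0 0 0.0007 0 0.95; 0 0 0.0007 0 0.95")

```text
time_s: 19.8
position: [0.4899, 0.3888, -0.0033]
tool_rot: [[-0.992, 0.122, 0.001], [0.122, 0.992, 0.0], [-0.001, 0.0, -1.0]]
ft_force: [-4.0, -1.7, 8.6]
grip_width: 0.0082
```

```bash
python3 - <<'E'
from h import *
s,im=grab('scene','s19')
i=cv2.imread('pics/s19.png')[150:240,155:285];i=cv2.resize(i,None,fx=6,fy=6,interpolation=cv2.INTER_CUBIC);cv2.imwrite('pics/s19c.png',cv2.convertScaleAbs(i,alpha=1.2,beta=10))
print(s['ft_force'],s['position'],s['wrist_torque'])
E
```

```text
[-3.97698546 -1.73092999  8.61687705] [ 0.48993384  0.38877687 -0.003268  ] [-0.35918897  0.6894275  -0.01576251]
```

View pics/s19c.png

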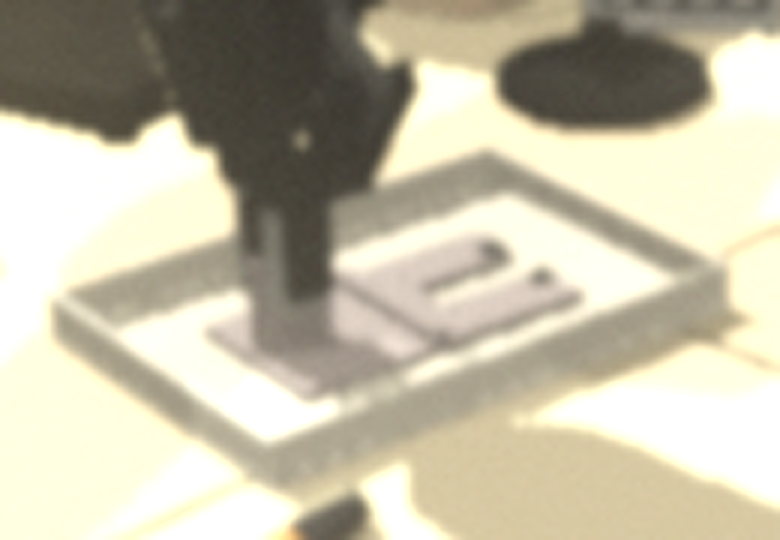

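Contact is at TCP z = -3.3 mm, as predicted, and the fork lies flat on the tray floor. I'll ease the press, open a little and retreat.

>>> play_rows(targets="0 0 -0.0008 0 0.95; 0 0 -0.001 0 0.88; 0 0 -0.001 0 0.75; 0 0 -0.001 0 0.65; 0 0 -0.001 0 0.6", force=20)

```text
time_s: 20.35
position: [0.4899, 0.3887, -0.0035]
tool_rot: [[-0.992, 0.123, 0.0], [0.123, 0.992, 0.0], [-0.0, 0.0, -1.0]]
ft_force: [-0.4, -0.8, 0.7]
grip_width: 0.0342
```

>>> play_rows(targets="0 0 -0.01 0 0.6; 0 0 -0.03 0 0.6; 0 0 -0.06 0 0.6; 0 0 -0.1 0 0.6; 0 0 -0.14 0 0.6")

```text
time_s: 20.85
position: [0.4896, 0.3885, 0.1386]
tool_rot: [[-0.992, 0.123, 0.0], [0.123, 0.992, -0.0], [-0.0, -0.0, -1.0]]
ft_force: [0.9, 0.0, -0.0]
grip_width: 0.0341
```

>>> play_rows(targets="0.03 0.03 -0.02 0 0.6; 0.06 0.06 -0.03 0 0.6; 0.1 0.09 -0.03 0 0.6; 0.1 0.09 -0.03 0 0.6; 0.1 0.09 -0.03 0 0.6")

```text
time_s: 21.35
position: [0.4008, 0.4908, 0.1672]
tool_rot: [[-0.993, 0.12, 0.001], [0.12, 0.993, 0.0], [-0.001, 0.0, -1.0]]
ft_force: [-0.1, -1.0, -0.2]
grip_width: 0.0339
```

```bash
python3 - <<'E'
from h import *
s,im=grab('wrist','w20');print(s['time_s'],s['position'],s['ft_force'],s['grip_width'])
s,im=grab('scene','s20');s,im=grab('top','t20')
a=cv2.imread('pics/s20.png')[120:300,140:410];b=cv2.imread('pics/t20.png')[80:300,140:360]
cv2.imwrite('pics/s20c.png',cv2.convertScaleAbs(cv2.resize(a,None,fx=2.9,fy=2.9,interpolation=cv2.INTER_CUBIC),alpha=1.2))
cv2.imwrite('pics/t20c.png',cv2.convertScaleAbs(cv2.resize(b,None,fx=2.7,fy=2.7,interpolation=cv2.INTER_CUBIC),alpha=1.3))
d=load('t20');t0=load('top0')
for n,u,v in (('cap',335,247),('brush',248,265)): print(n,np.abs(d['pixels'][v-12:v+12,u-12:u+12].astype(int)-t0['pixels'][v-12:v+12,u-12:u+12]).mean())
E
```

```text
21.35 [0.40078254 0.49084499 0.16719431] [-0.12978178 -1.0075614  -0.19627098] 0.03391997938467405
cap 28.20601851851852
brush 18.43460648148148
```

View pics/s20c.png

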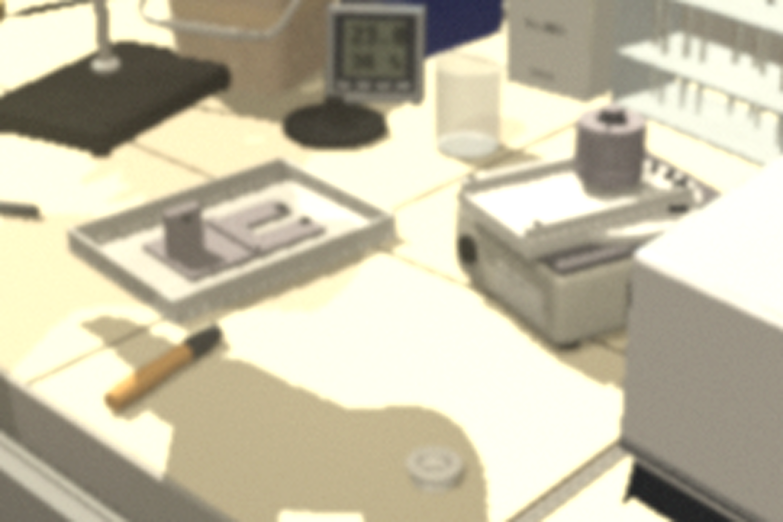

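View pics/t20c.png

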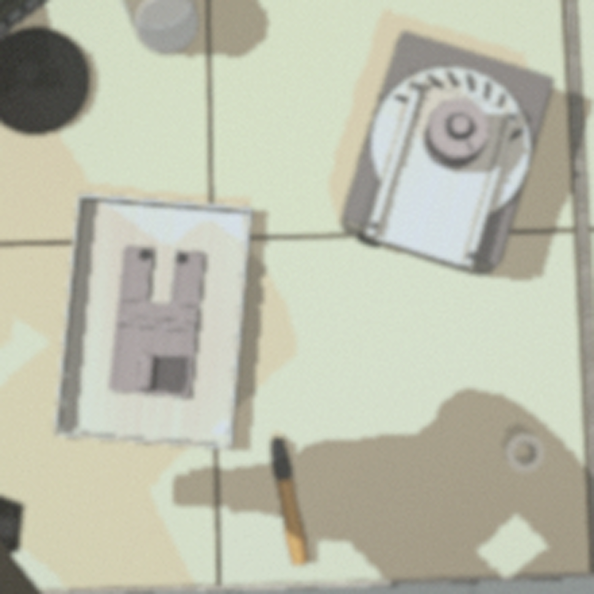

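View pics/w20.png

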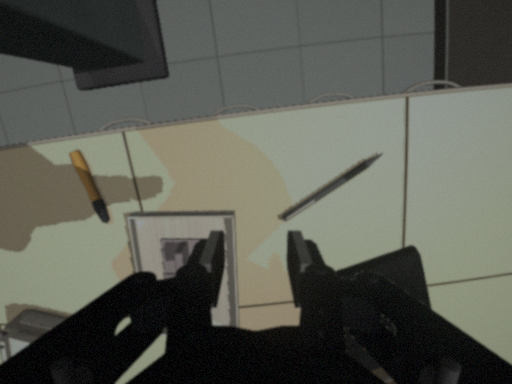

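The fork lies flat in the middle of the tray. The nut is still on its shaft, and the brush (248,265) and cap (334,247) are where they were; only shadows differ. The robot touches nothing.

```bash
python3 -c "
from rig import env; print(env.close_job())"
```

```text
the job is handed in; nothing more can be done
None
```

The fork is off the mill and lies flat in the middle of the parts tray. I handed the job in at about 21 s. I undid the nut clockwise in steps of 0.49, 0.55 and 0.4 rad and never turned it anticlockwise. I then drew the fork out level by 62 mm, lifted it, lowered it to contact with the tray floor (about 9 N) and let go.

**Last checks:** The final pictures show the fork flat between the tray walls and the nut still on its shaft. The brush and cap are where they started, and the arm is clear with no load.

**What disagreed:**
- **Fingertips:** In the pictures the tips ended about 30 mm behind the stated TCP. My first close on the nut therefore shut above it and touched nothing harmful. I worked from the measured tip position after that.
- **Where the fork came free:** At the first try the nut looked about 2.15 rad up, where the fork should still have been held. Even so, the fork slid about 10 mm, past the 3 mm catch, at 3 to 7 N. The pins may have been rubbing under the nut, so I let go and gave the nut 0.4 rad more. After that the fork drew out at 1 to 2 N.
- **Nut's final place:** By depth it stands about 2.4 to 2.6 rad up, near the stated 2.55 rad free point and well below the 4.4 rad limit.

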